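# Load the tray sealer

## Task

Get the open dessert tray (the one with the two cake squares) ready for sealing: set it gently into the opening of the aluminium carrier so that its rim lies flat all round, then slide the carrier by its black handle into the mouth of the tray sealer, past the light trip plunger, until you feel it come up firmly against the stop hidden inside. Push gently, do not ram it, then let go and leave everything else where it stands.

Things in the scene. Friction and masses are not known exactly. Their poses are not given: they have to be found in the camera images.
- sealer: Bench tray sealer of stainless steel, white head, clear film roll and black lever on top; fixed. Origin on the bench below the middle of its mouth; z up, x points INTO the mouth (the carrier's way in), y across. A bed 240 mm wide, its top 50 mm above the bench, runs in from x = -250 mm. Head front: a wall 200 mm high at x = 0 to 30 mm; roll and lever (300 mm high) stand 90 mm or more behind it.
- mouth (a point): Middle of the mouth at bed height: sealer frame (0, 0, 50 mm), sealer's axes. The slot is 163 mm wide (y = -81.5 to 81.5 mm) and 60 mm high; flared lead-in guides 26 mm high stand 33 mm out before it and widen to about 196 mm. Hidden inside is an adjustable stop, clamped by the last user: the carrier's leading edge comes to rest 140 to 200 mm beyond the mouth, different each time.
- trip (a joint): Red latching trip plunger on the face of the hidden stop, in m: 0 = out, 0.006 = fully in. The carrier's leading edge meets it 6 mm before the stop and pushes it in against about 3 N; it does not spring back. Then the stop, on a stiff rubber buffer (6 N per mm). Sliding the loaded carrier takes 2 to 7 N; 6 to 10 N above that shows the stop is reached; over 20 N is ramming.
- carrier: Loose aluminium carrier, 0.35 to 0.5 kg, on the sealer's bed before the mouth, roughly facing it: frame 180 (x) by 160 (y) by 45 mm high, 1.5 mm to spare each side in the slot. Origin at the centre of the frame's underside, z up, x to its leading edge (90 mm ahead), which enters first.
- carrier_grip (a point): Grip point of the carrier's black upright rear handle: carrier frame (-190, 0, 45 mm), carrier's axes. The handle is 16 mm thick (y), 40 mm long (x), from 6 to 62 mm above the carrier's underside; a flat tang 26 mm wide, 21 to 31 mm above the underside, joins it to the frame. It stands out over or beyond the end of the bed.
- nest (a point): Middle of the carrier's opening at its top face: carrier frame (0, 0, 45 mm), carrier's axes. The opening, right through, is 93 (x) by 60.5 mm (y), with a finger relief at each long side (51 mm along x, reaching 60 mm out from the middle).
- tray: Open white dessert tray, about 0.12 kg, with two brown cake squares: rim 100 (x) by 68 mm (y), 4 mm thick, top 38 mm above the underside; body below 87 by 55 mm. Origin at the centre of its underside, z up, x along its length. Either way round fits. Seated, it hangs by its rim on the carrier's top face, x along the carrier's x, its underside 11 mm above the carrier's underside.
- sealed_a: Dessert tray of the same size that is already sealed, with a blue film top; leave alone. Origin at the centre of its underside.
- sealed_b: A second sealed dessert tray with a blue film top; leave alone. Origin at the centre of its underside.
- cup: White mug, 80 mm across, 65 mm high; leave alone. Origin at the centre of its underside.
- tumbler: Glass tumbler, 72 mm across, 85 mm high; leave alone. Origin at the centre of its underside.
- bowl: White bowl, 100 mm across, 45 mm high; leave alone. Origin at the centre of its underside.
- spoon: Steel spoon 180 mm long lying on the bench; leave alone. Origin near its middle, x along it.
- mealbox: Translucent meal box with white lid, 138 by 108 by 48 mm; leave alone. Origin at the centre of its underside.
Things that resemble listed ones, but are neither listed nor needed, are in the scene too. What is shaped like the tray but turquoise is not meant.

How it is judged (in metres and radians):
On the way, in this order (a step that is already met when the one before it is completed fails the run):
1. the open tray sits in the carrier's opening, rim flat on it, let go, while the carrier is still before the sealer's mouth (z of tray in the frame of carrier between 0.008 and 0.014 m and horizontal distance between tray and nest below 0.006 m and angle between the z axis of tray and the z axis of carrier, either way round below 0.06 rad and contact force between the fingers and tray below 0.1 N and x of carrier in the frame of sealer below -0.05 m), for 0.2 s.
2. the carrier has pushed the trip plunger home (value of joint trip above 0.0048 m), for 0.1 s.
At the end, for the whole second after the job is handed in: The carrier lies flat and square in the sealer (within 0.04 rad), pushed in so far that the trip plunger is at least 4.8 of its 6 mm in, with the open tray still seated in its opening (centred within 6 mm, rim flat on the carrier within 3 mm and 0.06 rad); everything at rest and released (value of joint trip above 0.0048 m and x of carrier in the frame of sealer above 0.045 m and angle between the x axis of carrier and the x axis of sealer, either way round below 0.04 rad and angle between the z axis of carrier and the z axis of sealer, either way round below 0.04 rad and z of tray in the frame of carrier between 0.008 and 0.014 m and horizontal distance between tray and nest below 0.006 m and angle between the z axis of tray and the z axis of carrier, either way round below 0.06 rad and linear speed of each of carrier, tray below 0.02 m/s); the robot touches nothing.
It fails at once if the carrier is rammed or wedged in the sealer: more than 28 N between carrier and sealer (its weight included) once its leading edge is at the lead-in guides (x of carrier in the frame of sealer above -0.122 m and contact force between carrier and sealer above 28 N).
It fails at once if the tray is forced or dropped into the carrier: more than 40 N between them (contact force between tray and carrier above 40 N).
It fails at once if the open tray is tipped by more than 0.5 rad (angle between tray's own z axis and vertical above 0.5 rad).
It fails at once if a bystander is moved by more than 20 mm (distance of any of sealed_a, sealed_b, cup, tumbler, bowl, spoon, mealbox from where it was at the start of the episode above 0.02 m).
It also fails if it takes over 72 s, if anything falls off the work surface, if the arm or the gripper's body presses on something with over 40 N, if the wrist force passes 120 N, or if a joint passes its speed limit or range.

## Robot

A 6-joint arm with a two-finger parallel gripper is mounted at the origin on the work surface. World frame = base frame: x ahead of the robot, y to its left, z up, the work surface at z = 0. Lengths are in mm, angles in rad, forces in N, time in s.
With the tool pointing down it reaches from about 300 to 775 mm from the base axis. Payload 14.6 kg.
Tool frame: the origin (TCP) lies midway between the tips of the shut fingers; the grasp point (between the pads) lies 19 mm behind it; x points along the fingers, z is the direction in which the jaws open and shut, and the axes are right-handed (so a half turn about x gives the same grasp; the last joint's range is limited). The gripper opens to 94 mm and grips with 3 to 60 N. Pads are 16 mm wide; open, the fingers measure 119 mm over their backs; the gripper's body (75 mm by 177 mm) begins 78 mm behind the grasp point.
Start: joints at [-1.185, 0.3, 1.521, -0, 1.321, -0.067], TCP at [240.609, -494.567, 205.446] pointing down, gripper open.
Joint ranges: [-3.03, 3.03], [-0.79, 2.21], [0.23, 2.52], [-1.04, 4.18], [0, 3.07], [-2.55, 2.55]. Speed limits (rad/s): [2.22, 2.22, 2.57, 3.14, 3.14, 3.14].

## Interface

Orientations are given as a unit quaternion [x, y, z, w].
In Python, from bench import state, snapshot, sign_off gives the robot as it stands.
- The arm moves only by the shell command python3 -m inch 'ROWS' [FORCE]. ROWS is JSON, one flat list of numbers, 7 for each row, row after row: the shift along the tool's x, y, z in m, then the turn, a rotation vector about the tool's x, y, z in rad, then the finger opening in m, from 0 to 0.094. A call has 1 to 12 rows; each row shifts and turns the commanded pose from where the row before left it, along the tool's axes as they then stand; what a row does not reach is not made up. A row lasts 1/10 s, in which the tool goes at most 50 mm and 8.59 degrees, less where a joint would pass 70% of its speed; a pose out of reach is approached as far as the arm can. A call is refused whole if a number of a shift passes 0.05 or a number of a turn 0.15, either way. A call with a gripper value outside its range is refused whole. The fingers move at their own pace and stop on an object; FORCE is the grip in N (left out, the last holds). Time passes only in rows, so rows that do not move let the fingers close. It gives the time, the measured TCP pose, the force and the opening at its end, in the units of the state.
- state(): the state, without advancing time (a new reading comes with each control period).
- snapshot(name): name is "side" or "top"; returns a dict with "img" (384x512x3 uint8, red, green, blue), "fx", "fy", "cx", "cy" (pixels), "extrinsics" (4x4, takes a point from camera to world coordinates). Camera axes: x right, y down, z forward; pixel columns grow to the right and rows downward; lengths in mm; the calibration is good to about 2 mm. A picture is of the moment at which its call begins. There is no depth.
- sign_off(): hands the job in, once; it reports no verdict.
The state is a dict: "time_s": time; "joint_positions": joint angles; "joint_velocities": joint speeds; "tau": joint torques, N m; "tcp_pos": TCP position; "ee_rot": TCP orientation; "force": force on the tool from outside, world axes, zero at the start; "wrist_torque": the same for the moment, N m; "width": opening from 0.0 (shut) to 1.0 (fully open).
Only numpy, scipy, OpenCV 4.12 (cv2) and the standard library are available. Lean on these libraries where they do the work, as an engineer would, in place of code of your own. Each camera call takes 0.05 s, during which the arm holds its last target. There are 200 camera calls.

## Working session

There is one attempt and no reset: what is moved stays moved. The work goes in short steps, Python scripts to look and compute and a shell command to move; the robot and the scene stay as the last step left them, time stands still between calls to the robot, and variables do not carry over. Pictures are saved under pics/ and viewed, about 8 in all and at most 12, crops included, and the job is handed in when it is done.

```bash
mkdir -p pics; ls
cat > h.py <<'E'
import numpy as np, cv2
from bench import state, snapshot, sign_off
from scipy.spatial.transform import Rotation as R
def snap(name, fn):
    s=snapshot(name); cv2.imwrite(f'pics/{fn}_{name}.png', cv2.cvtColor(s['img'],cv2.COLOR_RGB2BGR))
    np.savez(f'pics/{fn}_{name}.npz',**{k:s[k] for k in s}); return s
def ray(s,u,v,z):
    E=np.array(s['extrinsics']); d=E[:3,:3]@np.array([(u-s['cx'])/s['fx'],(v-s['cy'])/s['fy'],1.]); o=E[:3,3]
    return o+d*(z-o[2])/d[2]
def proj(s,p):
    E=np.array(s['extrinsics']); c=E[:3,:3].T@(np.array(p,float)-E[:3,3]); return s['fx']*c[0]/c[2]+s['cx'], s['fy']*c[1]/c[2]+s['cy']
def crop(fn,x0,y0,x1,y1,k,out):
    im=cv2.imread(f'pics/{fn}.png')[y0:y1,x0:x1]; cv2.imwrite(f'pics/{out}.png',cv2.resize(im,None,fx=k,fy=k,interpolation=cv2.INTER_CUBIC))
def load(fn): return dict(np.load(f'pics/{fn}.npz'))
def tool(dx,dy,dz):
    "world mm -> tool axes m"
    return R.from_quat(state()['ee_rot']).as_matrix().T@np.array([dx,dy,dz])/1000
E
python3 - <<'E'
from h import *
for n in('top','side'):
    s=snap(n,'a'); print(n,s['fx'],s['fy'],s['cx'],s['cy']); print(np.round(s['extrinsics'],3))
a=cv2.imread('pics/a_top.png');b=cv2.imread('pics/a_side.png')
print(state()); print(np.round(R.from_quat(state()['ee_rot']).as_matrix(),3))
E
```

```text
pics
top 451.66848162669675 451.66848162669675 261.1842527647072 182.28775236198817
[[ 1.200000e-02 -9.940000e-01  1.100000e-01  3.462730e+02]
 [-1.000000e+00 -1.100000e-02  1.000000e-02  5.973200e+01]
 [-9.000000e-03 -1.100000e-01 -9.940000e-01  1.509981e+03]
 [ 0.000000e+00  0.000000e+00  0.000000e+00  1.000000e+00]]
side 437.4192116110138 437.4192116110138 251.11449118705562 185.55958345611896
[[-9.530000e-01 -1.920000e-01  2.340000e-01  1.656060e+02]
 [-3.020000e-01  5.800000e-01 -7.560000e-01  1.135045e+03]
 [ 9.000000e-03 -7.920000e-01 -6.110000e-01  9.607830e+02]
 [ 0.000000e+00  0.000000e+00  0.000000e+00  1.000000e+00]]
{'time_s': 0.1, 'joint_positions': array([-1.18457715e+00,  3.00377483e-01,  1.52154290e+00,  1.22700356e-05,
        1.32069825e+00, -6.65623068e-02]), 'joint_velocities': array([-2.98362655e-04, -9.10481547e-04, -2.73273476e-03, -1.23636693e-03,
       -4.19911236e-07, -1.93746019e-03]), 'tau': array([ 1.07269141e-03, -5.32644439e+01, -3.53284657e+01,  7.09510082e-02,
        2.34655361e-02, -8.04664000e-05]), 'tcp_pos': array([ 240.53407798, -494.34200486,  204.95383188]), 'ee_rot': array([ 0.3752272 ,  0.59976329, -0.37479558,  0.59918012]), 'force': array([ 0.17881687, -0.51185267,  0.09716619]), 'wrist_torque': array([-0.00472608, -0.04840298,  0.01850106]), 'width': 0.9980073078950329}
[[-0.     0.899  0.437]
 [ 0.001  0.437 -0.899]
 [-1.     0.    -0.001]]
```

View pics/a_top.png

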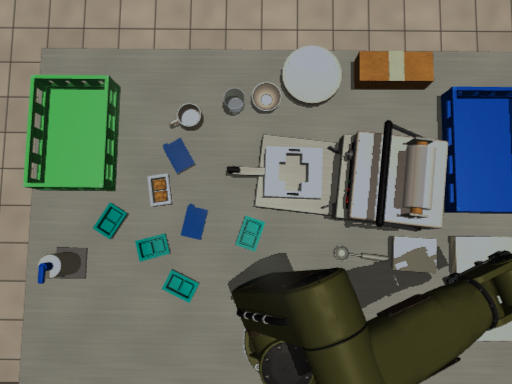

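View pics/a_side.png

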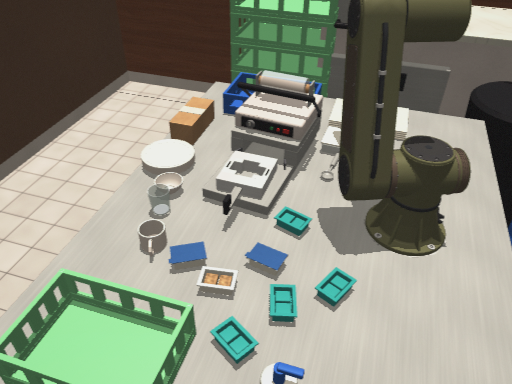

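Top picture: the open white tray with two brown squares is at (160,190). The lookalikes are the blue sealed trays at (179,156) and (194,222) and the turquoise ones at (111,221), (153,247), (181,285) and (250,233). Only (160,190) is white with brown cakes. The carrier is at (293,172), its handle at (233,171), and the mouth at about (343,178). I'll confirm in one enlarged crop.

Run:
```python
from h import *
crop('a_top',135,165,185,215,8,'c1'); crop('a_top',220,125,360,225,5,'c2')
a=cv2.imread('pics/c1.png');b=cv2.imread('pics/c2.png')
cv2.imwrite('pics/c2w.png',b); cv2.imwrite('pics/c1w.png',a)
```

```text
(no output)
```

View pics/c1.png

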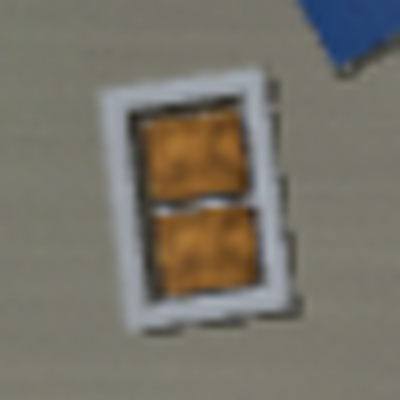

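View pics/c2.png

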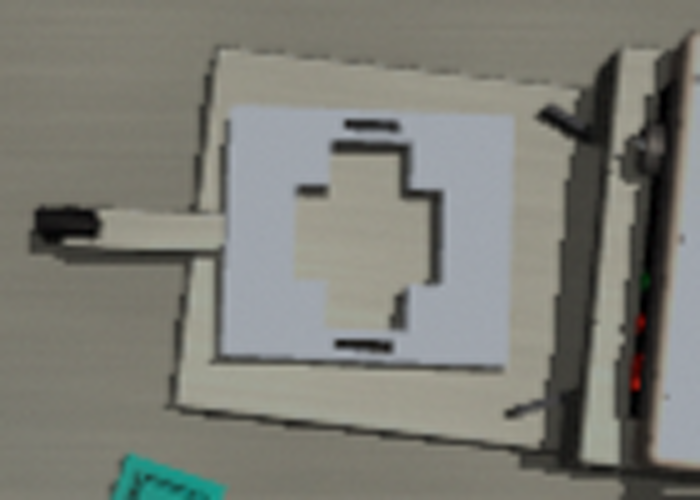

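The crop confirms it: a white open tray with two brown cakes, corners in the crop at (102,90), (263,70), (295,310) and (128,330). The carrier is a grey plate with a cross-shaped opening, and its handle top is at crop (67,222).

Run:
```python
from h import *
s=load('a_top')
def pts(L,k,x0,y0,z): return np.array([ray(s,u/k+x0,v/k+y0,z) for u,v in L])
def ang(v): return round(np.degrees(np.arctan2(v[1],v[0])),1)
t=pts([(102,90),(263,70),(295,310),(128,330)],8,135,165,38)
print('tray',t.mean(0),'long axis',ang(t[0]-t[3]),ang(t[1]-t[2]),ang(t[0]-t[1]),np.linalg.norm(t[0]-t[3]),np.linalg.norm(t[0]-t[1]))
c=pts([(231,104),(514,116),(503,369),(216,357)],5,220,125,95)
print('carr',c.mean(0),'x ax',ang(c[1]-c[0]),ang(c[2]-c[3]),'y',ang(c[0]-c[3]),ang(c[1]-c[2]),np.linalg.norm(c[1]-c[0]),np.linalg.norm(c[0]-c[3]))
n=pts([(332,140),(412,140),(405,330),(326,330),(294,185),(442,190),(440,284),(294,282)],5,220,125,95); print('nest',n[:4].mean(0),n[4:].mean(0))
h=pts([(37,207),(100,207),(100,238),(37,238)],5,220,125,112); print('handle',h.mean(0),'dir carrier-handle',ang(c.mean(0)-h.mean(0)), np.linalg.norm((c.mean(0)-h.mean(0))[:2]))
b=pts([(217,47),(585,90),(545,450),(177,405)],5,220,125,50); print('bed',b[[0,3]].mean(0),'x',ang(b[1]-b[0]),ang(b[2]-b[3]),'y',ang(b[0]-b[3]),np.linalg.norm(b[0]-b[3]))
w=pts([(622,50),(582,462)],5,220,125,200);print('wall',w.mean(0),ang(w[0]-w[1]),np.linalg.norm(w[0]-w[1]))
st=state();print(R.from_quat(st['ee_rot']).as_matrix().round(3))
```

```text
tray [480.2832748  407.97178314  38.        ] long axis 8.4 9.5 97.8 99.68054430177469 66.69100247094516
carr [536.33853263 -26.06697077  95.        ] x ax -91.9 -91.7 y -2.7 -2.6 179.84718559151767 161.62795139526528
nest [537.09332218 -27.85838203  95.        ] [536.71496848 -27.04833903  95.        ]
handle [540.34632711 160.81086204 112.        ] dir carrier-handle -91.2 186.9208035876326
bed [548.59090872  81.26339012  50.        ] x -96.2 -96.3 y -5.6 237.11495150311757
wall [ 513.0252077  -157.55838361  200.        ] -5.9 243.86961405842968
[[-0.     0.899  0.437]
 [ 0.001  0.437 -0.899]
 [-1.     0.    -0.001]]
```

```bash
python3 -m inch '[-0.0155,0.0255,-0.0354,0,0,0,0.094, -0.0155,0.0255,-0.0354,0,0,0,0.094, -0.0155,0.0255,-0.0354,0,0,0,0.094, -0.0155,0.0255,-0.0354,0,0,0,0.094, -0.0155,0.0255,-0.0354,0,0,0,0.094, -0.0155,0.0255,-0.0354,0,0,0,0.094, -0.0155,0.0255,-0.0354,0,0,0,0.094, -0.0155,0.0255,-0.0354,0,0,0,0.094, 0,0.0338,-0.0352,0,0,0,0.094, 0,0.0338,-0.0352,0,0,0,0.094, 0,0.0338,-0.0352,0,0,0,0.094, 0,0.0338,-0.0352,0,0,0,0.094]' 20
python3 - <<'E'
from h import *
st=state();p=st['tcp_pos'];print(st['time_s'],p,st['joint_positions'].round(2),tool(480-p[0],408-p[1],150-p[2]))
s=snap('top','b')
E
```

```text
time_s: 1.3
tcp_pos: [360.1, 37.2, 329.6]
ee_rot: [0.375, 0.599, -0.375, 0.6]
force: [1.5, -1.2, -0.4]
width: 1.002
1.3 [360.06273405  37.22958842 329.55387101] [ 0.   -0.21  1.77 -0.    1.58  1.12] [ 0.17959797  0.26998651 -0.28097525]
```

```bash
python3 -m inch '[0.018,0.027,-0.0281,0,0,0,0.094, 0.018,0.027,-0.0281,0,0,0,0.094, 0.018,0.027,-0.0281,0,0,0,0.094, 0.018,0.027,-0.0281,0,0,0,0.094, 0.018,0.027,-0.0281,0,0,0,0.094, 0.018,0.027,-0.0281,0,0,0,0.094, 0.018,0.027,-0.0281,0,0,0,0.094, 0.018,0.027,-0.0281,0,0,0,0.094, 0.018,0.027,-0.0281,0,0,0,0.094, 0.018,0.027,-0.0281,0,0,0,0.094, 0,0,0,0.149,0,0,0.094, 0,0,0,0.149,0,0,0.094]'
python3 - <<'E'
from h import *
st=state();p=st['tcp_pos'];M=R.from_quat(st['ee_rot']).as_matrix();print(p,st['joint_positions'].round(2),'jaw',np.degrees(np.arctan2(M[1,2],M[0,2])),tool(480.3-p[0],408-p[1],17-p[2]))
s=snap('side','b')
# predicted tray rim corners & fingertip in side
c=np.array([480.3,408,38]);a=np.radians(9);ex=np.array([np.cos(a),np.sin(a),0]);ey=np.array([-ex[1],ex[0],0])
print([np.round(proj(load('a_side'),c+i*50*ex+j*34*ey),1) for i,j in((1,1),(1,-1),(-1,-1),(-1,1))])
crop('a_side',180,250,260,310,8,'d')
E
```

```text
time_s: 2.55
tcp_pos: [479.5, 406.4, 147.4]
ee_rot: [0.46, 0.536, -0.462, 0.536]
force: [-0.5, -0.2, 0.3]
width: 1.0
[479.53334946 406.36272408 147.38376407] [ 0.64  0.52  1.34 -0.    1.28  2.07] jaw -81.39786906340554 [ 0.13037804  0.00136647 -0.00170114]
[array([197.3, 284.6]), array([203.3, 265.5]), array([238.6, 269.8]), array([234.2, 289.2])]
```

View pics/d.png

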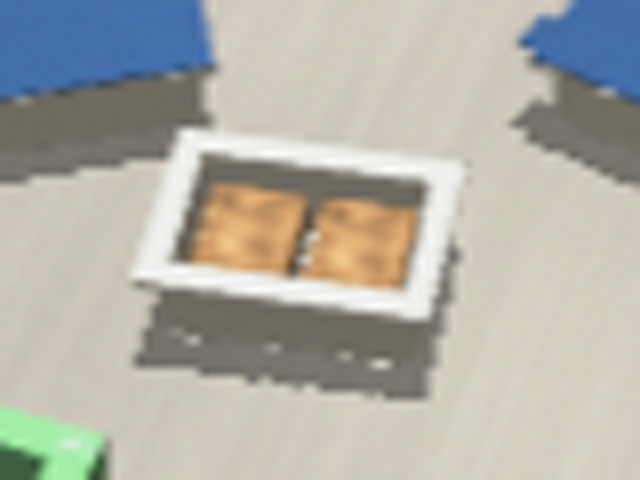

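Side crop: the rim corners at (202.9,266.2), (237.8,270.2), (233.7,289.7) and (196.9,285) match the top-view prediction to within about 1 mm. Going down now.

```bash
python3 -m inch '[0.03,0.0014,-0.0017,0,0,0,0.094, 0.03,0,0,0,0,0,0.094, 0.03,0,0,0,0,0,0.094, 0.025,0,0,0,0,0,0.094, 0.015,0,0,0,0,0,0.094, 0,0,0,0,0,0,0.094, 0,0,0,0,0,0,0.06, 0,0,0,0,0,0,0.06, 0,0,0,0,0,0,0.06, 0,0,0,0,0,0,0.06, 0,0,0,0,0,0,0.06, 0,0,0,0,0,0,0.06]' 15
python3 - <<'E'
from h import *
st=state();print(st['tcp_pos'],st['width']*94,st['force'])
E
```

```text
time_s: 3.8
tcp_pos: [481.5, 408.1, 20.4]
ee_rot: [0.46, 0.537, -0.459, 0.537]
force: [-1.9, -0.8, 6.8]
width: 0.717
[481.47742064 408.11113109  20.42899129] 67.42952115118015 [-1.91771678 -0.77365065  6.79704836]
```

```bash
python3 -m inch '[0,0,0,0,0,0,0.06, -0.005,0,0,0,0,0,0.06, -0.01,0,0,0,0,0,0.06, -0.02,0,0,0,0,0,0.06, -0.03,0,0,0,0,0,0.06, -0.03,0,0,0,0,0,0.06, -0.03,0,0,0,0,0,0.06, -0.02,0,0,0,0,0,0.06, -0.01,0,0,0,0,0,0.06, 0,0,0,0,0,0,0.06, 0,0,0,0,0,0,0.06]' 20
python3 - <<'E'
from h import *
st=state();p=st['tcp_pos'];M=R.from_quat(st['ee_rot']).as_matrix();print(p,st['width']*94,st['force'],'jaw',np.degrees(np.arctan2(M[1,2],M[0,2])))
print(tool(536.8-p[0],-27-p[1],185-p[2]))
snap('side','e');snap('top','e')
a=cv2.imread('pics/e_side.png')[180:320,130:300];b=cv2.imread('pics/e_top.png')[130:240,110:240]
cv2.imwrite('pics/e.png',cv2.resize(a,None,fx=4,fy=4,interpolation=cv2.INTER_CUBIC))
E
```

```text
time_s: 4.9
tcp_pos: [480.8, 407.5, 173.4]
ee_rot: [0.459, 0.537, -0.46, 0.537]
force: [-0.2, -0.3, -1.1]
width: 0.721
[480.80661395 407.5448356  173.40478492] 67.80952253277928 [-0.24465967 -0.31615546 -1.12488607] jaw -81.13100191925467
[-0.01128431 -0.01168663  0.43798974]
```

View pics/e.png

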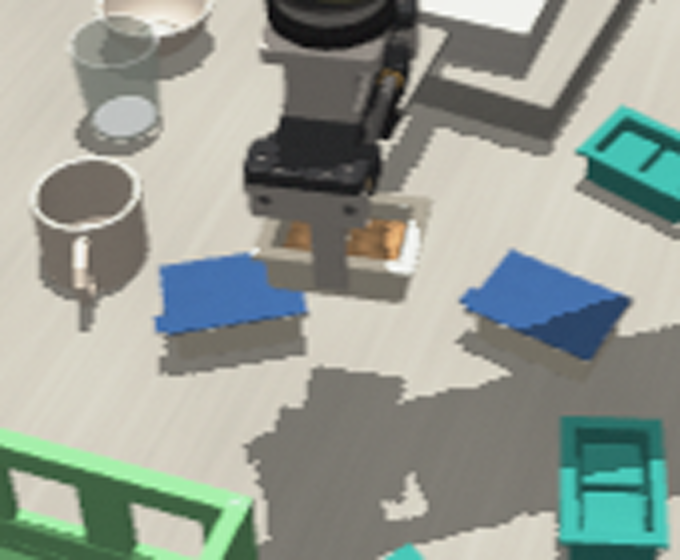

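The tray hangs level in the fingers at crop (345,245), and the bystanders are unmoved. Moving over the carrier.

```bash
python3 -m inch '[-0.001,-0.0011,0.02,0,0,0,0.06, -0.001,-0.0011,0.0398,0,0,0,0.06, -0.001,-0.0011,0.0398,0,0,0,0.06, -0.001,-0.0011,0.0398,0,0,0,0.06, -0.001,-0.0011,0.0398,0,0,0,0.06, -0.001,-0.0011,0.0398,0,0,0,0.06, -0.001,-0.0011,0.0398,0,0,0,0.06, -0.001,-0.0011,0.0398,0,0,0,0.06, -0.001,-0.0011,0.0398,0,0,0,0.06, -0.001,-0.0011,0.0398,0,0,0,0.06, -0.001,-0.0011,0.0398,0,0,0,0.06, 0,0,0.02,0,0,0,0.06]'
python3 -m inch '[0,0,0,-0.1,0,0,0.06, 0,0,0,-0.142,0,0,0.06, 0,0,0,-0.142,0,0,0.06, 0,0,0,-0.142,0,0,0.06, 0,0,0,-0.142,0,0,0.06, 0,0,0,-0.142,0,0,0.06, 0,0,0,-0.142,0,0,0.06, 0,0,0,-0.142,0,0,0.06, 0,0,0,-0.142,0,0,0.06, 0,0,0,-0.142,0,0,0.06, 0,0,0,0,0,0,0.06, 0,0,0,0,0,0,0.06]'
python3 - <<'E'
from h import *
st=state();p=st['tcp_pos'];M=R.from_quat(st['ee_rot']).as_matrix();print(p,st['joint_positions'].round(2),st['width']*94,st['force'],'jaw',np.degrees(np.arctan2(M[1,2],M[0,2])))
print(M.round(4));print(tool(536.8-p[0],-27-p[1],125-p[2]))
E
```

```text
time_s: 6.2
tcp_pos: [536.5, -29.6, 184.7]
ee_rot: [0.46, 0.537, -0.461, 0.536]
force: [-0.1, 0.1, -3.0]
width: 0.716
time_s: 7.4
tcp_pos: [536.5, -26.8, 184.9]
ee_rot: [0.015, 0.707, -0.015, 0.707]
force: [-0.3, 0.8, -2.8]
width: 0.713
[536.52127792 -26.80647012 184.88765629] [-0.12  0.29  1.58  0.    1.27 -0.08] 67.03532603186025 [-0.28699187  0.83919357 -2.77476822] jaw -2.4218638058466775
[[-9.000e-04  4.230e-02  9.991e-01]
 [ 1.000e-04  9.991e-01 -4.230e-02]
 [-1.000e+00  1.000e-04 -9.000e-04]]
[ 0.05988735 -0.00018751  0.00034134]
```

```bash
python3 -m inch '[0.015,0,0,0,0,0,0.06, 0.02,0,0,0,0,0,0.06, 0.02,0,0,0,0,0,0.06, 0.008,0,0,0,0,0,0.06, 0,0,0,0,0,0,0.06, 0,0,0,0,0,0,0.06]'
python3 - <<'E'
from h import *
st=state();p=st['tcp_pos'];print(p,st['force'])
s=snap('side','f');snap('top','f')
crop('f_side',195,130,305,220,7,'f')
E
```

```text
time_s: 8.0
tcp_pos: [537.1, -26.9, 123.2]
ee_rot: [0.014, 0.707, -0.014, 0.707]
force: [-0.1, -0.5, -0.9]
width: 0.717
[537.05761589 -26.86998737 123.19061516] [-0.07436198 -0.5439719  -0.90240214]
```

View pics/f.png

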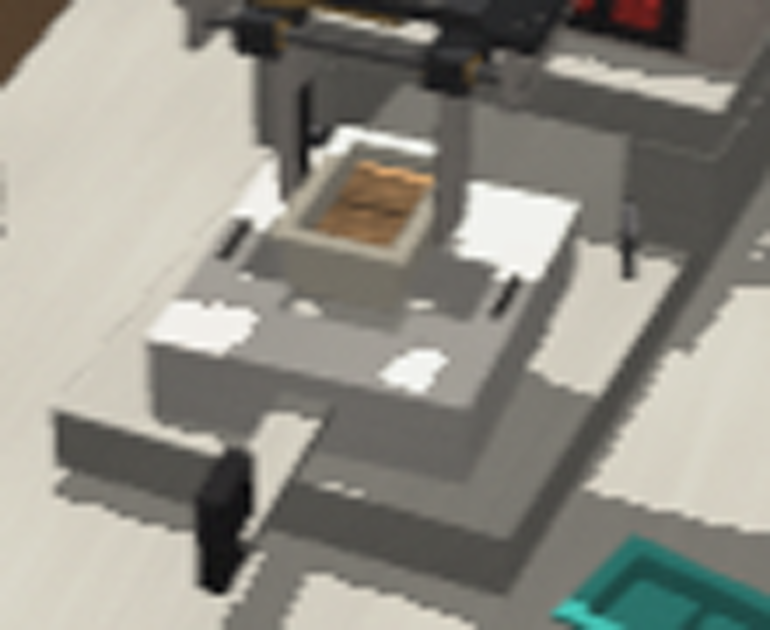

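The tray is held level just above the opening. Near rim corners are at crop (277,228) and (400,262); carrier top corners are at (148,345), (470,410) and (578,205). I'll check the relative offset in this one view.

Run:
```python
from h import *
s=load('f_side')
f=lambda u,v,z: ray(s,u/7+195,v/7+130,z)
def ang(v): return round(np.degrees(np.arctan2(v[1],v[0])),1)
a,b,c=f(148,345,95),f(470,410,95),f(578,205,95)
print(a,b,c,np.linalg.norm(a-b),np.linalg.norm(c-b),ang(a-b),ang(c-b),'centre',(a+c)/2)
for z in(140.8,): 
  t,r=f(277,228,z),f(400,262,z); print(t,r,np.linalg.norm(t-r),ang(t-r)); m=(t+r)/2; print('tray centre',m+50*np.array([0.037,-.999,0])*1)
yaw=np.radians(-92.2);ex=np.array([np.cos(yaw),np.sin(yaw),0]);ey=np.array([-ex[1],ex[0],0]);C=np.array([536.8,-27,95])
for i,j in((-90,80),(-90,-80),(90,-80)): q=proj(s,C+i*ex+j*ey); print('pred carrier',(q[0]-195)*7,(q[1]-130)*7)
C=np.array([537.1,-26.9,140.8])
for i,j in((-50,34),(-50,-34)): q=proj(s,C+i*ex+j*ey); print('pred rim',(q[0]-195)*7,(q[1]-130)*7)
```

```text
[616.4448727   67.03941546  95.        ] [458.30333663  67.1028162   95.        ] [ 454.06725075 -110.23920688   95.        ] 158.14154878080154 177.39260856503765 -0.0 -91.4 centre [535.25606172 -21.59989571  95.        ]
[568.30893719  18.89422031 140.8       ] [505.11869453  27.0539023  140.8       ] 63.71488976166547 -7.4
tray centre [538.56381586 -26.97593869 140.8       ]
pred carrier 146.09041981026525 334.8689969400572
pred carrier 466.4785224368888 407.7542364803103
pred carrier 581.1207087682287 201.3840700111213
pred rim 265.56355697110416 229.50453039642161
pred rim 401.8913588073568 258.8519989770758
```

```bash
python3 -m inch '[0.004,0.002,-0.0005,0,0,0,0.06, 0.004,0,0,0,0,0,0.06, 0.004,0,0,0,0,0,0.06, 0.004,0,0,0,0,0,0.06, 0.002,0,0,0,0,0,0.06, 0,0,0,0,0,0,0.06, 0,0,0,0,0,0,0.06]' 10
```

```text
time_s: 8.8
tcp_pos: [536.4, -24.9, 104.6]
ee_rot: [0.013, 0.707, -0.014, 0.707]
force: [-0.5, -2.7, 0.7]
width: 0.719
```

Run:
```python
from h import *
st=state();print(st['tcp_pos'],st['force'],st['wrist_torque'],st['width']*94)
s=snap('side','g');crop('g_side',205,130,285,195,9,'g')
```

```text
[536.37239491 -24.91610357 104.5640935 ] [-0.48494942 -2.68318575  0.70601845] [-0.4012354  -0.17541742 -0.02442976] 67.56970418263842
```

View pics/g.png

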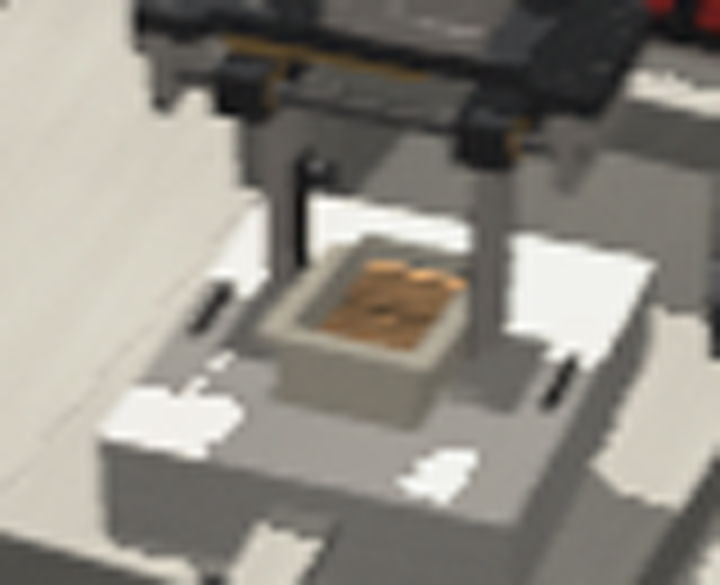

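The tray has gone about 11 mm into the opening (rim at crop (260,330)–(440,365)). There is a slight -y force, so I'll ease 1 mm back and carry on down.

```bash
python3 -m inch '[0,-0.001,0,0,0,0,0.06, 0,0,0,0,0,0,0.06, 0,0,0,0,0,0,0.06]' 10;  python3 -m inch '[0.003,0,0,0,0,0,0.06, 0.003,0,0,0,0,0,0.06, 0.003,0,0,0,0,0,0.06, 0,0,0,0,0,0,0.06, 0,0,0,0,0,0,0.06]' 10
```

```text
time_s: 9.15
tcp_pos: [536.1, -25.7, 104.4]
ee_rot: [0.013, 0.707, -0.013, 0.707]
force: [0.5, 0.4, -0.7]
width: 0.72
time_s: 9.65
tcp_pos: [536.2, -25.8, 95.3]
ee_rot: [0.013, 0.707, -0.013, 0.707]
force: [1.2, -1.8, 0.3]
width: 0.72
```

```bash
python3 -m inch '[0.003,0,0,0,0,0,0.06, 0.003,0,0,0,0,0,0.06, 0.003,0,0,0,0,0,0.06, 0.002,0,0,0,0,0,0.06, 0,0,0,0,0,0,0.06, 0,0,0,0,0,0,0.06]' 10;  python3 -m inch '[0.001,0,0,0,0,0,0.06, 0.001,0,0,0,0,0,0.06,0,0,0,0,0,0,0.06, 0,0,0,0,0,0,0.06]' 10
```

```text
time_s: 10.25
tcp_pos: [536.4, -25.5, 85.1]
ee_rot: [0.013, 0.707, -0.013, 0.707]
force: [-3.2, -0.4, 9.3]
width: 0.719
time_s: 10.65
tcp_pos: [536.4, -25.5, 83.3]
ee_rot: [0.014, 0.707, -0.013, 0.707]
force: [-3.6, 0.4, 12.0]
width: 0.719
```

```bash
python3 -m inch '[0,0,0,0,0,0,0.078, 0,0,0,0,0,0,0.078, 0,0,0,0,0,0,0.078, 0,0,0,0,0,0,0.078]' 10;  python3 -m inch '[-0.01,0,0,0,0,0,0.078, -0.02,0,0,0,0,0,0.078, -0.04,0,0,0,0,0,0.078, -0.05,0,0,0,0,0,0.078,-0.05,0,0,0,0,0,0.078,0,0,0,0,0,0,0.078, 0,0,0,0,0,0,0.06]' 10
python3 - <<'E'
from h import *
snap('top','i');snap('side','i')
a=cv2.imread('pics/i_side.png')[135:210,200:300];
cv2.imwrite('pics/i.png',cv2.resize(a,None,fx=8,fy=8,interpolation=cv2.INTER_CUBIC))
E
```

```text
time_s: 11.05
tcp_pos: [536.1, -25.7, 82.2]
ee_rot: [0.013, 0.707, -0.013, 0.707]
force: [0.5, -0.8, -0.2]
width: 0.832
time_s: 11.75
tcp_pos: [536.4, -25.8, 253.6]
ee_rot: [0.013, 0.706, -0.013, 0.708]
force: [0.5, -0.1, -0.4]
width: 0.776
```

View pics/i.png

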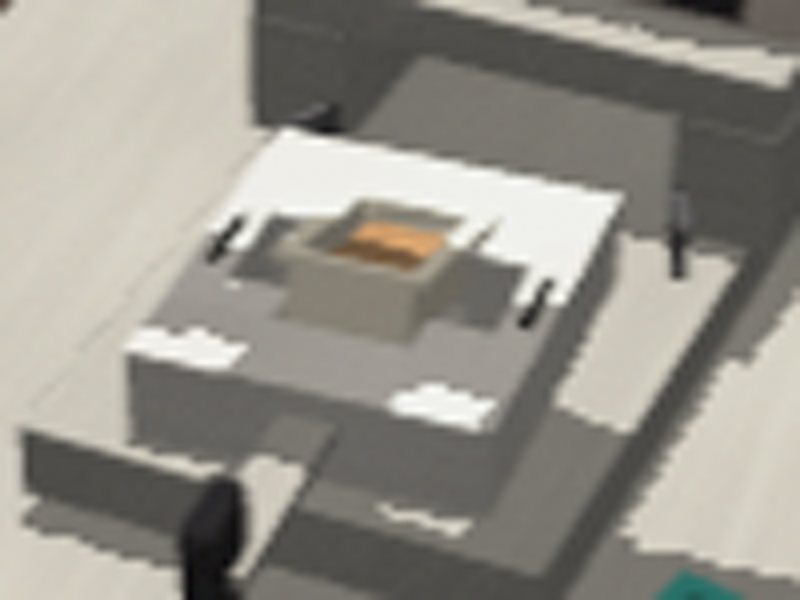

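Crop i shows the tray standing high. Its rear body wall is visible down to crop (283,320)–(408,340), so it isn't seated. I'll move the arm aside and look properly from above.

```bash
python3 -m inch '[0,0,-0.04,0,0,0,0.078, 0,0,-0.04,0,0,0,0.078, 0,0,-0.04,0,0,0,0.078, 0,0,-0.04,0,0,0,0.078, 0,0,-0.04,0,0,0,0.078,0,0,0,0,0,0,0.078]' 10
python3 - <<'E'
from h import *
snap('top','j');snap('side','j')
a=cv2.imread('pics/j_top.png')[140:205,260:326];b=cv2.imread('pics/j_side.png')[140:195,215:281]
f=lambda i,k:cv2.resize(i,None,fx=k,fy=k,interpolation=cv2.INTER_CUBIC)
A=f(a,6);B=f(b,6); h=max(len(A),len(B)); B=np.vstack([B,np.zeros((h-len(B),B.shape[1],3),np.uint8)])
cv2.imwrite('pics/j.png',np.hstack([A,B])); print(A.shape)
E
```

```text
time_s: 12.45
tcp_pos: [333.3, -17.9, 251.9]
ee_rot: [0.013, 0.707, -0.013, 0.707]
force: [0.4, -0.4, 0.3]
width: 0.826
(390, 396, 3)
```

View pics/j.png

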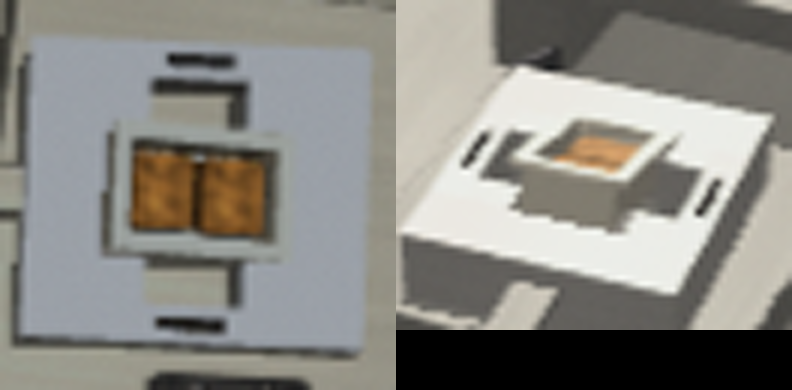

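Top crop: rim corners at (113,121), (290,133), (283,262) and (104,250), noticeably foreshortened along the length. Side crop: rear wall showing high. The tray looks pitched, with one end caught on the plate. I'll fit its pose from both views.

```bash
cat > fit.py <<'E'
from h import *
from scipy.optimize import least_squares
T,S=load('j_top'),load('j_side')
def fit(top,side,loc,p0,n):
    def res(p):
        M=R.from_euler('ZYX',[p[3],p[4] if n==6 else 0,p[5] if n==6 else 0]).as_matrix()
        r=[]
        for s,obs in((T,top),(S,side)):
            for l,o in zip(loc,obs):
                if o: r+=list(np.array(proj(s,M@np.array(l)+p[:3]))-o)
        return r
    if n==4:
        q=least_squares(lambda q:res([q[0],q[1],95,q[2]]),[p0[0],p0[1],p0[3]]); x=[q.x[0],q.x[1],95,q.x[2]]
    else: q=least_squares(res,p0); x=q.x
    return np.array(x),np.array(q.fun).round(1)
t=lambda u,v:(260+u/6,140+v/6); d=lambda u,v:(215+(u-396)/6,140+v/6)
c,e=fit([t(18+12,37),t(372,50),t(362,352),t(18,340)],[None,d(772,116),d(670,295),d(402,235)],[(-90,80,0),(90,80,0),(90,-80,0),(-90,-80,0)],[537,-27,95,-1.61],4)
# side: rear +x = (402,235)? order matches loc: rear+y, front+y, front-y, rear-y
c,e=fit([t(30,37),t(372,50),t(362,352),t(18,340)],[d(402,235),d(520,66),d(772,116),d(670,295)],[(-90,80,0),(90,80,0),(90,-80,0),(-90,-80,0)],[537,-27,95,-1.61],4)
print('carrier',c.round(2),np.degrees(c[3]),e)
x,e=fit([t(113,121),t(290,133),t(283,262),t(104,250)],[d(511,157),d(575,119),d(682,135),d(618,178)],[(-50,34,0),(50,34,0),(50,-34,0),(-50,-34,0)],[537,-27,110,-1.61,0,0],6)
print('rim',x[:3].round(1),np.degrees(x[3:]).round(1),e)
M=R.from_euler('ZYX',x[3:]).as_matrix();Mc=R.from_euler('Z',c[3]).as_matrix()
for l in((-50,0,0),(50,0,0),(-43.5,0,-38),(43.5,0,-38),(0,0,-19)): print(l,(Mc.T@(M@np.array(l)+x[:3]-c[:3])).round(1))
E
python3 fit.py
```

```text
carrier [536.15 -23.45  95.    -1.6 ] -91.8925813600939 [ 0.  -0.1 -0.4  0.1 -0.2  0.  -0.3 -0.5 -0.3 -0.6 -0.3 -0.4  0.2 -0.1
  1.  -0.3]
rim [534.5 -24.8 111.9] [-92.9  18.9  -2.4] [-0.2 -0.6 -0.2  0.9  0.2  0.6  0.3 -0.4 -0.5  0.1 -0.8 -0.4 -0.3  0.1
  1.   0.2]
(-50, 0, 0) [-45.9  -0.8  33.2]
(50, 0, 0) [48.7 -2.4  0.7]
(-43.5, 0, -38) [-52.1  -2.2  -4.9]
(43.5, 0, -38) [ 30.2  -3.7 -33.1]
(0, 0, -19) [-4.7 -2.3 -1. ]
```

The fit says the tray is pitched about 19°, safely below 0.5 rad. Its rear bottom edge sits on the plate at carrier x ≈ -52 and its front rim on the front edge, so it went in a few mm too far back. Recovery: tilt the gripper 20° to match, regrip, lift, level, and place again further forward.

```bash
python3 -m inch '[0,0,0,0,0,0.12,0.085, 0,0,0,0,0,0.12,0.085, 0,0,0,0,0,0.11,0.085, 0,0,0,0,0,0,0.085, 0,0,0,0,0,0,0.085]' 20
python3 - <<'E'
from h import *
s=load('j_top')
for fn,L in(('a',[(231,104),(514,116),(503,369),(216,357)]),('j',[(30,37),(372,50),(362,352),(18,340)])):
    k,x0,y0=(5,220,125) if fn=='a' else (6,260,140)
    print(fn,np.mean([ray(s,u/k+x0,v/k+y0,95) for u,v in L],0))
st=state();p=st['tcp_pos'];M=R.from_quat(st['ee_rot']).as_matrix();print(p,M.round(3))
pre=np.array([534.6,-19.3,96.1])-100*M[:,0]; print(pre,tool(*(pre-p)))
E
```

```text
time_s: 13.05
tcp_pos: [336.7, -18.8, 251.8]
ee_rot: [0.136, 0.695, 0.108, 0.698]
force: [0.7, 0.2, 1.5]
width: 0.906
a [536.33853263 -26.06697077  95.        ]
j [535.80916992 -24.11878115  95.        ]
[336.72652009 -18.83610447 251.75249249] [[ 0.011  0.038  0.999]
 [ 0.341  0.939 -0.04 ]
 [-0.94   0.341 -0.002]]
[533.45914963 -53.38016983 190.10659809] [ 0.04842296 -0.04599944  0.19808207]
```

```bash
python3 -m inch '[0.0097,-0.0092,0.0396,0,0,0,0.085, 0.0097,-0.0092,0.0396,0,0,0,0.085, 0.0097,-0.0092,0.0396,0,0,0,0.085, 0.0097,-0.0092,0.0396,0,0,0,0.085, 0.0097,-0.0092,0.0396,0,0,0,0.085,0,0,0,0,0,0,0.085,0,0,0,0,0,0,0.085]' 20
python3 -m inch '[0.02,0,0,0,0,0,0.085,0.02,0,0,0,0,0,0.085,0.02,0,0,0,0,0,0.085,0.01,0,0,0,0,0,0.085,0,0,0,0,0,0,0.085,0,0,0,0,0,0,0.085]'
python3 - <<'E'
from h import *
st=state();p=st['tcp_pos'];print(p,st['force'],tool(*(np.array([534.9,-18.9,96.1])-p)))
E
```

```text
time_s: 13.75
tcp_pos: [533.4, -51.2, 190.1]
ee_rot: [0.135, 0.695, 0.11, 0.698]
force: [-0.1, 1.1, 0.5]
width: 0.906
time_s: 14.35
tcp_pos: [534.4, -28.3, 126.6]
ee_rot: [0.136, 0.693, 0.11, 0.699]
force: [-0.1, 0.2, -0.2]
width: 0.906
[534.35024884 -28.32111055 126.5634425 ] [-0.05441378  0.22678398 -0.15755987] [ 0.03185317 -0.00156012  0.00014922]
```

```bash
python3 -m inch '[0.012,-0.0015,0,0,0,0,0.085,0.01,0,0,0,0,0,0.085,0.008,0,0,0,0,0,0.085,0,0,0,0,0,0,0.085,0,0,0,0,0,0,0.06,0,0,0,0,0,0,0.06,0,0,0,0,0,0,0.06,0,0,0,0,0,0,0.06,0,0,0,0,0,0,0.06]' 20
python3 -m inch '[-0.005,0,0,0,0,0,0.06,-0.01,0,0,0,0,0,0.06,-0.015,0,0,0,0,0,0.06,-0.015,0,0,0,0,0,0.06,-0.01,0,0,0,0,0,0.06,0,0,0,0,0,0,0.06,0,0,0,0,0,0,0.06]' 25
python3 - <<'E'
from h import *
st=state();p=st['tcp_pos'];print(p,st['force'],st['width']*94)
E
```

```text
time_s: 15.25
tcp_pos: [534.7, -19.6, 97.0]
ee_rot: [0.136, 0.694, 0.11, 0.699]
force: [1.9, -1.4, 2.5]
width: 0.717
time_s: 15.95
tcp_pos: [533.6, -38.3, 148.1]
ee_rot: [0.136, 0.694, 0.11, 0.698]
force: [-0.3, -0.4, -2.4]
width: 0.717
[533.56122954 -38.27132557 148.10155664] [-0.31784568 -0.4094841  -2.44107788] 67.41997352959122
```

```bash
python3 -m inch '[-0.01,0,0,0,0,-0.1,0.06,-0.01,0,0,0,0,-0.12,0.06,0,0,0,0,0,-0.12,0.06,0,0,0,0,0,-0.01,0.06,0,0,0,0,0,0,0.06,0,0,0,0,0,0,0.06]' 25
python3 - <<'E'
from h import *
st=state();p=st['tcp_pos'];print(p,st['force'],st['width']*94);M=R.from_quat(st['ee_rot']).as_matrix();print(M.round(4))
snap('side','k');snap('top','k')
crop('k_side',210,115,275,165,12,'k')
E
```

```text
time_s: 16.55
tcp_pos: [533.2, -44.3, 166.7]
ee_rot: [0.014, 0.707, -0.013, 0.706]
force: [-0.1, -0.3, -1.5]
width: 0.715
[533.209975   -44.32505999 166.72013719] [-0.08804653 -0.32772365 -1.47010122] 67.20047899387114
[[-0.0013  0.0383  0.9993]
 [ 0.0024  0.9993 -0.0383]
 [-1.      0.0024 -0.0014]]
```

View pics/k.png

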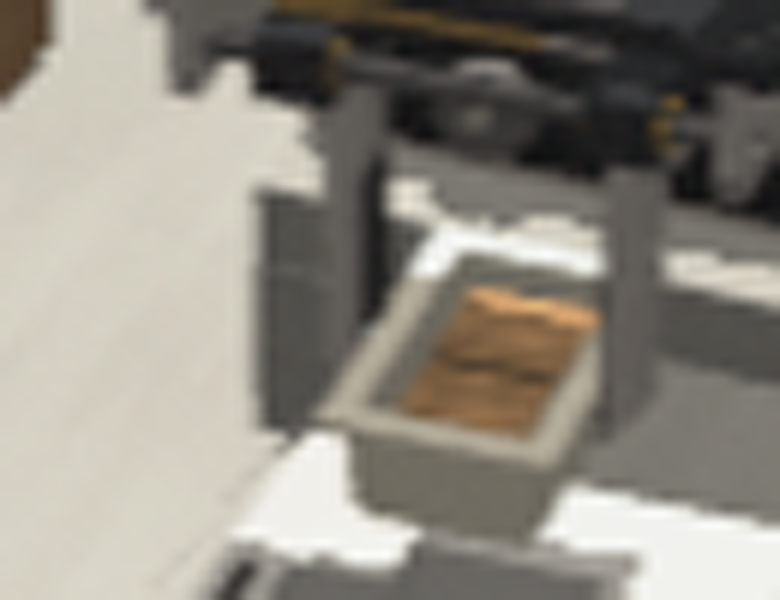

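The tray is held level again: rear rim corners at crop (318,415) and (548,467), front-left at (465,255). Next I'll compute the tray centre relative to the TCP.

Run:
```python
from h import *
from scipy.optimize import least_squares
s=load('k_side'); f=lambda u,v:np.array([u/12+210,v/12+115])
obs=[f(318,415),f(548,467),f(465,255)]; loc=np.array([(-50,34,0),(-50,-34,0),(50,34,0)])
M=R.from_euler('Z',-92.2,degrees=True).as_matrix(); tcp=np.array([533.2,-44.3,166.7])
for z in(185,186.5,188):
    r=lambda p:np.concatenate([np.array(proj(s,M@l+[p[0],p[1],z]))-o for l,o in zip(loc,obs)])
    q=least_squares(r,[533,-44]);print(z,q.x.round(1),'tray-TCP in tray axes',(M.T@(np.r_[q.x,z]-tcp)).round(1),q.fun.round(1))
r=lambda p:np.concatenate([np.array(proj(s,M@l+p))-o for l,o in zip(loc,obs)])
q=least_squares(r,[533,-44,186]);print(q.x.round(1),q.fun.round(1))
r=lambda p:np.concatenate([np.array(proj(s,R.from_euler('ZY',[-92.2,p[3]],degrees=True).as_matrix()@l+[533.2,p[1],p[2]]))-o for l,o in zip(loc,obs)])
q=least_squares(r,[533,-44,186,0]);print('pitch',q.x.round(1),q.fun.round(1))
```

```text
185 [527.2 -38.5] tray-TCP in tray axes [-5.6 -6.2 18.3] [ 0.3  0.6  0.9  0.4 -1.3 -1.1]
186.5 [526.5 -36.2] tray-TCP in tray axes [-7.8 -7.  19.8] [ 0.3  0.6  1.   0.4 -1.3 -1.1]
188 [525.8 -34. ] tray-TCP in tray axes [-10.   -7.8  21.3] [ 0.3  0.6  1.   0.4 -1.3 -1.1]
[ 549.4 -107.4  138.6] [ 0.9  0.4  0.4 -0.  -1.3 -0.4]
pitch [533.  -57.2 171.4   2.8] [ 0.5  0.2  0.8 -0.1 -1.3 -0. ]
```

Run:
```python
from h import *
s=load('k_side');M=R.from_euler('Z',-92.2,degrees=True).as_matrix(); tcp=np.array([533.2,-44.3,166.7])
g=lambda l:np.round((np.array(proj(s,M@np.array(l)+tcp))-[210,115])*12)
for y in(-34,-46.5,34,46.5):
    for x in(-8,8): print('tip',x,y,g((x,y,0)),'at+60',g((x,y,60)))
for dx in(-5,0,5,10,15):
  for h in(8,20): print('rim',dx,h,[list(g((dx+a,b,h))) for a,b in((-50,34),(-50,-34),(50,34))])
s=load('f_side');tcp=np.array([537.1,-26.9,123.2]);g=lambda l:np.round((np.array(proj(s,M@np.array(l)+tcp))-[195,130])*7)
print('f tips',[g((x,y,0)) for x in(-8,8) for y in(-34,-46.5,34)])
```

```text
tip -8 -34 [594. 433.] at+60 [598. 245.]
tip 8 -34 [612. 403.] at+60 [617. 217.]
tip -8 -46.5 [637. 441.] at+60 [642. 254.]
tip 8 -46.5 [655. 412.] at+60 [661. 225.]
tip -8 34 [363. 386.] at+60 [362. 199.]
tip 8 34 [384. 357.] at+60 [383. 171.]
tip -8 46.5 [322. 377.] at+60 [319. 191.]
tip 8 46.5 [342. 348.] at+60 [340. 163.]
rim -5 8 [[np.float64(301.0), np.float64(448.0)], [np.float64(537.0), np.float64(498.0)], [np.float64(429.0), np.float64(268.0)]]
rim -5 20 [[np.float64(301.0), np.float64(411.0)], [np.float64(538.0), np.float64(460.0)], [np.float64(429.0), np.float64(232.0)]]
rim 0 8 [[np.float64(308.0), np.float64(439.0)], [np.float64(544.0), np.float64(488.0)], [np.float64(435.0), np.float64(260.0)]]
rim 0 20 [[np.float64(308.0), np.float64(402.0)], [np.float64(544.0), np.float64(451.0)], [np.float64(435.0), np.float64(223.0)]]
rim 5 8 [[np.float64(315.0), np.float64(430.0)], [np.float64(550.0), np.float64(478.0)], [np.float64(441.0), np.float64(251.0)]]
rim 5 20 [[np.float64(314.0), np.float64(392.0)], [np.float64(550.0), np.float64(441.0)], [np.float64(442.0), np.float64(215.0)]]
rim 10 8 [[np.float64(321.0), np.float64(420.0)], [np.float64(556.0), np.float64(469.0)], [np.float64(447.0), np.float64(243.0)]]
rim 10 20 [[np.float64(321.0), np.float64(383.0)], [np.float64(557.0), np.float64(431.0)], [np.float64(448.0), np.float64(206.0)]]
rim 15 8 [[np.float64(328.0), np.float64(411.0)], [np.float64(562.0), np.float64(459.0)], [np.float64(453.0), np.float64(234.0)]]
rim 15 20 [[np.float64(328.0), np.float64(374.0)], [np.float64(563.0), np.float64(422.0)], [np.float64(454.0), np.float64(198.0)]]
f tips [array([431., 241.]), array([456., 247.]), array([298., 213.]), array([442., 224.]), array([467., 229.]), array([310., 196.])]
```

The fingertip projection agrees with the camera, but the tray's offset and pitch in the fingers stay uncertain (h 12–20 mm, dx 0–5 mm). I'll set it down level on free bench at about (480,425), measure it from above, and regrip cleanly.

```bash
python3 -m inch '[-0.005,0.02,-0.004,0,0,0,0.06,-0.005,0.04,-0.006,0,0,0,0.06,0,0.0424,-0.0064,0,0,0,0.06,0,0.0424,-0.0064,0,0,0,0.06,0,0.0424,-0.0064,0,0,0,0.06,0,0.0424,-0.0064,0,0,0,0.06,0,0.0424,-0.0064,0,0,0,0.06,0,0.0424,-0.0064,0,0,0,0.06,0.015,0.0424,-0.0064,0,0,0,0.06,0.02,0.0424,-0.0064,0,0,0,0.06,0.02,0.0424,-0.0064,0,0,0,0.06,0.02,0.024,-0.0036,0,0,0,0.06]' 25
python3 -m inch '[0.01,0,0,0,0,0,0.06,0.015,0,0,0,0,0,0.06,0.015,0,0,0,0,0,0.06,0.01,0,0,0,0,0,0.06,0,0,0,0,0,0,0.06]'
```

```text
time_s: 17.85
tcp_pos: [479.5, 426.0, 101.0]
ee_rot: [0.013, 0.707, -0.013, 0.707]
force: [-0.0, -1.0, -2.3]
width: 0.718
time_s: 18.35
tcp_pos: [480.0, 422.6, 51.0]
ee_rot: [0.013, 0.708, -0.014, 0.706]
force: [0.5, 0.1, -0.6]
width: 0.714
```

```bash
python3 -m inch '[0.008,0,0,0,0,0,0.06,0.008,0,0,0,0,0,0.06,0.006,0,0,0,0,0,0.06,0,0,0,0,0,0,0.06]' 12
python3 -m inch '[0.003,0,0,0,0,0,0.06,0,0,0,0,0,0,0.06]'
python3 -m inch '[0.003,0,0,0,0,0,0.06,0,0,0,0,0,0,0.06]'
python3 -m inch '[0.002,0,0,0,0,0,0.06,0,0,0,0,0,0,0.06]'
```

```text
time_s: 18.75
tcp_pos: [479.7, 423.5, 29.4]
ee_rot: [0.013, 0.707, -0.014, 0.707]
force: [0.9, -0.0, -1.2]
width: 0.718
time_s: 18.95
tcp_pos: [480.0, 423.8, 27.3]
ee_rot: [0.013, 0.707, -0.013, 0.707]
force: [1.0, -0.0, -1.2]
width: 0.718
time_s: 19.15
tcp_pos: [480.0, 423.7, 24.1]
ee_rot: [0.013, 0.707, -0.014, 0.707]
force: [0.0, 0.2, -0.8]
width: 0.719
time_s: 19.35
tcp_pos: [480.0, 423.8, 22.2]
ee_rot: [0.013, 0.707, -0.013, 0.707]
force: [-0.5, 0.0, -1.4]
width: 0.721
```

```bash
python3 -m inch '[0.002,0,0,0,0,0,0.06,0,0,0,0,0,0,0.06]'
python3 -m inch '[0.002,0,0,0,0,0,0.06,0,0,0,0,0,0,0.06]'
python3 -m inch '[0.002,0,0,0,0,0,0.06,0,0,0,0,0,0,0.06]'
```

```text
time_s: 19.55
tcp_pos: [480.2, 423.8, 20.4]
ee_rot: [0.013, 0.707, -0.013, 0.707]
force: [-0.1, -0.2, 0.9]
width: 0.723
time_s: 19.75
tcp_pos: [480.3, 424.2, 19.4]
ee_rot: [0.014, 0.707, -0.013, 0.707]
force: [-1.9, -1.0, 8.5]
width: 0.721
time_s: 19.95
tcp_pos: [480.3, 424.5, 17.9]
ee_rot: [0.014, 0.707, -0.013, 0.707]
force: [-3.7, -0.2, 11.1]
width: 0.715
```

```bash
python3 -m inch '[-0.001,0,0,0,0,0,0.09,0,0,0,0,0,0,0.09,0,0,0,0,0,0,0.09,0,0,0,0,0,0,0.09,-0.02,0,0,0,0,0,0.09,-0.04,0,0,0,0,0,0.09,-0.04,0,0,0,0,0,0.09,-0.04,0,0,0,0,0,0.09]'
python3 -m inch '[0,-0.036,-0.02,0,0,0,0.09,0,-0.042,-0.025,0,0,0,0.09,0,-0.042,-0.025,0,0,0,0.09,0,-0.042,-0.025,0,0,0,0.09,0,-0.042,-0.025,0,0,0,0.09,0,-0.03,-0.018,0,0,0,0.09,0,0,0,0,0,0,0.09]'
python3 - <<'E'
from h import *
s=snap('top','m');snap('side','m');im=s['img'].astype(int)
q=proj(s,[480,424,38]);print(q)
u0,v0=map(int,q); hsv=cv2.cvtColor(s['img'],cv2.COLOR_RGB2HSV)
# print brightness profiles across tray
g=cv2.cvtColor(s['img'],cv2.COLOR_RGB2GRAY)
print('rows',g[v0,u0-24:u0+25]);print('rows-8',g[v0-9,u0-24:u0+25]);print('cols',g[v0-18:v0+19,u0-1]);print(u0,v0)
a=s['img'][v0-30:v0+31,u0-35:u0+36];b=s['img'][140:205,225:325]
A=cv2.resize(a,(426,366),interpolation=cv2.INTER_CUBIC);B=cv2.resize(b,None,fx=6,fy=6,interpolation=cv2.INTER_CUBIC)
cv2.imwrite('pics/m.png',cv2.cvtColor(np.vstack([np.pad(A,((0,0),(0,174),(0,0))),B]),cv2.COLOR_RGB2BGR)); print(np.vstack([np.pad(A,((0,0),(0,174),(0,0))),B]).shape)
E
```

```text
time_s: 20.75
tcp_pos: [479.9, 423.6, 158.8]
ee_rot: [0.013, 0.707, -0.014, 0.707]
force: [0.4, 0.2, 0.4]
width: 0.959
time_s: 21.45
tcp_pos: [331.7, 193.0, 157.6]
ee_rot: [0.014, 0.707, -0.014, 0.707]
force: [0.6, 0.2, 0.4]
width: 0.954
(np.float64(154.74146437305018), np.float64(189.9747121648496))
rows [115 114 115 115 115 115 114 113 114 120 137 149 133  83  62  72  94  99
 107 104  99  92  87  95 100  72  60  99  94  96  98  96  90  82  84  93
  92 100 156 155 132  76 112 112 112 112 113 111 114]
rows-8 [114 113 114 113 113 112 112 114 112 112 121 144 149 149 150 151 152 152
 153 152 154 152 147 146 147 148 147 144 139 139 139 140 138 131 132 130
 131 131 129 123 121 111 112 112 113 113 113 113 113]
cols [110 109 111 111 111 112 113 112 119 146 156 140  70 108  75  81  88  94
  95 102  97  91  91  92  88  82 126 153 152 145 116 116 115 115 114 113
 113]
154 189
(756, 600, 3)
```

Run:
```python
from h import *
s=load('m_top');im=s['img'].astype(int)
for v in(171,174,177): print(v,'R-B',list(im[v,258:330,0]-im[v,258:330,2])); 
print('gray174',list(im[174,258:330].mean(1).astype(int)))
for u in(285,297): print(u,'col R-B',list(im[140:205,u,0]-im[140:205,u,2])); 
print('col gray291',list(im[140:205,291].mean(1).astype(int)))
C=[536,-25,95];print([np.round(proj(s,[536+46.5*np.cos(a),-25+46.5*np.sin(a),95]),1) for a in np.radians([-92,88])],np.round(proj(s,C),1))
```

```text
171 R-B [np.int64(16), np.int64(16), np.int64(15), np.int64(14), np.int64(17), np.int64(10), np.int64(-7), np.int64(-12), np.int64(-13), np.int64(-12), np.int64(-12), np.int64(-12), np.int64(-12), np.int64(-13), np.int64(-12), np.int64(-12), np.int64(-13), np.int64(-13), np.int64(-11), np.int64(-6), np.int64(11), np.int64(14), np.int64(16), np.int64(16), np.int64(17), np.int64(16), np.int64(15), np.int64(15), np.int64(14), np.int64(15), np.int64(15), np.int64(15), np.int64(17), np.int64(15), np.int64(16), np.int64(16), np.int64(14), np.int64(14), np.int64(15), np.int64(15), np.int64(17), np.int64(15), np.int64(16), np.int64(14), np.int64(15), np.int64(13), np.int64(7), np.int64(5), np.int64(3), np.int64(-6), np.int64(-13), np.int64(-13), np.int64(-11), np.int64(-12), np.int64(-13), np.int64(-14), np.int64(-13), np.int64(-12), np.int64(-12), np.int64(-13), np.int64(-12), np.int64(-12), np.int64(-9), np.int64(5), np.int64(13), np.int64(14), np.int64(13), np.int64(14), np.int64(15), np.int64(16), np.int64(15), np.int64(16)]
174 R-B [np.int64(11), np.int64(12), np.int64(11), np.int64(10)
[... 5286 characters left out ...]
.int64(140), np.int64(142), np.int64(143), np.int64(144), np.int64(142), np.int64(141), np.int64(142), np.int64(143), np.int64(143), np.int64(140), np.int64(141), np.int64(144), np.int64(145), np.int64(147), np.int64(145), np.int64(145), np.int64(144), np.int64(146), np.int64(145), np.int64(145), np.int64(145), np.int64(146), np.int64(143), np.int64(144), np.int64(144), np.int64(149), np.int64(150), np.int64(147), np.int64(146), np.int64(152), np.int64(151), np.int64(104), np.int64(18), np.int64(75), np.int64(158), np.int64(141), np.int64(73), np.int64(148), np.int64(144), np.int64(145), np.int64(144), np.int64(144), np.int64(146)]
[array([307.6, 172.9]), array([278.1, 171.6])] [292.8 172.2]
```

Run:
```python
from h import *
def edge(p,lo,hi):  # all subpixel crossings of mid level
    m=(lo+hi)/2; p=np.array(p,float); i=np.where((p[:-1]-m)*(p[1:]-m)<0)[0]; return i+(m-p[i])/(p[i+1]-p[i])
for fn in('a','j','m'):
    s=load(fn+'_top');im=s['img'].astype(float);d=im[...,0]-im[...,2];g=im.mean(2)
    L=[];Rr=[]
    for v in (152,155,158,190,192):   # rows clear of opening
        e=edge(d[v,250:335],15,-13); L.append(e[e<25][-1]+250); Rr.append(e[e>60][0]+250)
    r=edge(d[174,258:300],13,-13)+258; f=edge(g[174,300:312],55,157)+300
    print(fn,'outer rows',np.round(L,1),np.round(Rr,1),'open',r.round(2),f.round(2))
    c=(np.mean(L)+np.mean(Rr))/2; print(' outer centre u',c,'y',ray(s,c,173,95)[1])
    if fn!='j': o=(r[-1]+f[-1])/2; print(' opening y',ray(s,o,174,95)[1])
s=load('a_top');im=s['img'].astype(float)
# initial tray: non-bench mask in box -> moments
b=im[160:222,140:182]; bench=np.median(b.reshape(-1,3),0); print(bench)
m=((b.min(2)>118)&(b[...,2]>b[...,0]-6)).astype(np.uint8)
ct,_=cv2.findContours(m,cv2.RETR_EXTERNAL,cv2.CHAIN_APPROX_NONE);k=max(ct,key=cv2.contourArea);rr=cv2.minAreaRect(k);print(rr,ray(s,rr[0][0]+140,rr[0][1]+160,38))
```

```text
Traceback (most recent call last):
IndexError: index 0 is out of bounds for axis 0 with size 0
```

```bash
python3 -m inch '[0,0.0392,0.0232,0,0,0,0.09,0,0.0392,0.0232,0,0,0,0.09,0,0.0392,0.0232,0,0,0,0.09,0,0.0392,0.0232,0,0,0,0.09,0,0.0392,0.0232,0,0,0,0.09,0,0.0392,0.0232,0,0,0,0.09,0.03,0,0,0,0,0,0.09,0.03,0,0,0,0,0,0.09,0,0,0,0,0,0,0.09,0,0,0,0,0,0,0.09]'
python3 - <<'E'
from h import *
p=state()['tcp_pos'];print(p,tool(*(np.array([480,423,19])-p)))
E
```

```text
time_s: 22.55
tcp_pos: [481.4, 425.5, 97.5]
ee_rot: [0.013, 0.707, -0.013, 0.707]
force: [1.2, 0.5, 0.7]
width: 0.954
[481.35533176 425.54471253  97.49838221] [ 0.07849987 -0.00256693 -0.00122039]
```

```bash
python3 -m inch '[0.03,-0.0026,-0.0012,0,0,0,0.09,0.03,0,0,0,0,0,0.09,0.012,0,0,0,0,0,0.09,0.005,0,0,0,0,0,0.09,0,0,0,0,0,0,0.09,0,0,0,0,0,0,0.06,0,0,0,0,0,0,0.06,0,0,0,0,0,0,0.06,0,0,0,0,0,0,0.06,0,0,0,0,0,0,0.06]' 25
python3 -m inch '[-0.005,0,0,0,0,0,0.06,-0.01,0,0,0,0,0,0.06,-0.02,0,0,0,0,0,0.06,-0.03,0,0,0,0,0,0.06,-0.03,0,0,0,0,0,0.06,-0.03,0,0,0,0,0,0.06,-0.02,0,0,0,0,0,0.06,-0.005,0,0,0,0,0,0.06,0,0,0,0,0,0,0.06,0,0,0,0,0,0,0.06]' 25
python3 - <<'E'
from h import *
p=state()['tcp_pos'];print(p,state()['force'],tool(*(np.array([535.5,-23.4,165])-p)))
E
```

```text
time_s: 23.55
tcp_pos: [480.3, 422.6, 21.2]
ee_rot: [0.014, 0.707, -0.013, 0.707]
force: [-0.7, -1.6, 5.7]
width: 0.715
time_s: 24.55
tcp_pos: [479.6, 422.1, 169.1]
ee_rot: [0.013, 0.707, -0.014, 0.706]
force: [-0.0, 0.3, -1.5]
width: 0.716
[479.6272828  422.05491125 169.08845756] [-0.02211693  0.32503699 -1.48901247] [ 0.00453268 -0.4430033   0.07277421]
```

```bash
python3 -m inch '[0,-0.02,0.0033,0,0,0,0.06,0,-0.04,0.0066,0,0,0,0.06,0,-0.0403,0.0066,0,0,0,0.06,0,-0.0403,0.0066,0,0,0,0.06,0,-0.0403,0.0066,0,0,0,0.06,0,-0.0403,0.0066,0,0,0,0.06,0,-0.0403,0.0066,0,0,0,0.06,0,-0.0403,0.0066,0,0,0,0.06,0,-0.0403,0.0066,0,0,0,0.06,0,-0.0403,0.0066,0,0,0,0.06,0,-0.0403,0.0066,0,0,0,0.06,0,-0.0203,0.0033,0,0,0,0.06]'
python3 -m inch '[0.01,0,0,0,0,0,0.06,0.02,0,0,0,0,0,0.06,0.01,0,0,0,0,0,0.06,0,0,0,0,0,0,0.06,0,0,0,0,0,0,0.06]' 20
python3 - <<'E'
from h import *
p=state()['tcp_pos'];M=R.from_quat(state()['ee_rot']).as_matrix();print(p,state()['force'],state()['wrist_torque'],M.round(4)[:,2],tool(*(np.array([535.5,-24,118])-p)))
E
```

```text
time_s: 25.75
tcp_pos: [535.3, -25.8, 169.1]
ee_rot: [0.014, 0.708, -0.014, 0.706]
force: [-0.3, 0.5, -0.9]
width: 0.717
time_s: 26.25
tcp_pos: [535.7, -22.5, 130.5]
ee_rot: [0.013, 0.707, -0.013, 0.707]
force: [0.4, -0.2, -1.1]
width: 0.717
[535.74058539 -22.48721748 130.45125588] [ 0.44753706 -0.20183256 -1.13119238] [-0.04905624 -0.07095243  0.00151576] [ 9.993e-01 -3.730e-02 -4.000e-04] [ 0.01245122 -0.00152151 -0.00017949]
```

```bash
cat > st.py <<'E'
from h import *
a=[];
s=state();print(s['tcp_pos'].round(1),'F',s['force'].round(1),'T',s['wrist_torque'].round(2))
E
python3 -m inch '[0.006,-0.0015,0,0,0,0,0.06,0.006,0,0,0,0,0,0.06,0,0,0,0,0,0,0.06,0,0,0,0,0,0,0.06]' >/dev/null; python3 st.py
python3 -m inch '[0.003,0,0,0,0,0,0.06,0,0,0,0,0,0,0.06]'>/dev/null; python3 st.py
python3 -m inch '[0.003,0,0,0,0,0,0.06,0,0,0,0,0,0,0.06]'>/dev/null; python3 st.py
python3 -m inch '[0.003,0,0,0,0,0,0.06,0,0,0,0,0,0,0.06]'>/dev/null; python3 st.py
```

```text
[535.7 -24.5 118.4] F [-0.4  0.6 -0.4] T [ 0.01 -0.11  0.02]
[535.6 -24.5 115.2] F [-0.1 -0.2 -2.1] T [-0.   -0.05  0.02]
[535.5 -24.5 112. ] F [-0.  -0.6 -1.3] T [ 0.04 -0.03  0.03]
[535.5 -24.6 109. ] F [-0.1  0.3 -1.5] T [-0.05 -0.07  0.01]
```

```bash
python3 -m inch '[0.003,0,0,0,0,0,0.06,0,0,0,0,0,0,0.06]'>/dev/null; python3 st.py
python3 -m inch '[0.003,0,0,0,0,0,0.06,0,0,0,0,0,0,0.06]'>/dev/null; python3 st.py
python3 -m inch '[0.003,0,0,0,0,0,0.06,0,0,0,0,0,0,0.06]'>/dev/null; python3 st.py
```

```text
[535.5 -24.5 106. ] F [ 0.3  1.1 -1.6] T [-0.01 -0.05 -0.  ]
[535.5 -24.5 103. ] F [-0.5 -0.6 -0.9] T [-0.04 -0.09 -0.02]
[535.5 -24.6 100. ] F [ 0.3  0.3 -2.4] T [-0.07 -0.08  0.05]
```

```bash
python3 -m inch '[0.004,0,0,0,0,0,0.06,0,0,0,0,0,0,0.06]'>/dev/null; python3 st.py
python3 -m inch '[0.004,0,0,0,0,0,0.06,0,0,0,0,0,0,0.06]'>/dev/null; python3 st.py
python3 -m inch '[0.004,0,0,0,0,0,0.06,0,0,0,0,0,0,0.06]'>/dev/null; python3 st.py
python3 -m inch '[0.003,0,0,0,0,0,0.06,0,0,0,0,0,0,0.06]'>/dev/null; python3 st.py
```

```text
[535.4 -24.5  95.9] F [-0.2  0.6 -1.7] T [-0.03 -0.02 -0.05]
[535.5 -24.5  91.9] F [-0.3  0.9 -0.7] T [-0.01 -0.07  0.  ]
[535.4 -24.5  87.9] F [ 0.2 -0.  -1.8] T [-0.05 -0.02 -0.04]
[535.5 -24.5  85. ] F [-0.1 -0.4 -0.8] T [-0.01 -0.07  0.03]
```

```bash
python3 -m inch '[0.002,0,0,0,0,0,0.06,0,0,0,0,0,0,0.06]'>/dev/null; python3 st.py
python3 -m inch '[0.001,0,0,0,0,0,0.06,0,0,0,0,0,0,0.06]'>/dev/null; python3 st.py
python3 -m inch '[0.001,0,0,0,0,0,0.06,0,0,0,0,0,0,0.06]'>/dev/null; python3 st.py
```

```text
[535.6 -24.6  83.2] F [ 0.8  0.1 -1. ] T [-0.02 -0.09 -0.  ]
[535.6 -24.6  82.3] F [ 0.5 -0.4 -1.1] T [-0.01 -0.11 -0.01]
[535.8 -24.6  82.1] F [-4.3  0.3  6.7] T [-0.01  0.63  0.06]
```

Contact came at TCP z 82.1, exactly the predicted seating height, with no catching on the way. Releasing and lifting off.

```bash
python3 -m inch '[0,0,0,0,0,0,0.08,0,0,0,0,0,0,0.08,0,0,0,0,0,0,0.08,0,0,0,0,0,0,0.08,-0.004,0,0,0,0,0,0.08,-0.008,0,0,0,0,0,0.08,-0.015,0,0,0,0,0,0.08,-0.03,0,0,0,0,0,0.08,-0.04,0,0,0,0,0,0.08,-0.04,0,0,0,0,0,0.08]'
python3 -m inch '[0,0,-0.04,0,0,0,0.06,0,0,-0.045,0,0,0,0.06,0,0,-0.045,0,0,0,0.06,0,0,-0.045,0,0,0,0.05,0,0,-0.03,0,0,0,0.05,0,0,0,0,0,0,0.05]'
python3 - <<'E'
from h import *
snap('top','n');snap('side','n')
a=cv2.imread('pics/n_top.png')[125:225,222:362];b=cv2.imread('pics/n_side.png')[120:215,195:335]
f=lambda i,k:cv2.resize(i,None,fx=k,fy=k,interpolation=cv2.INTER_CUBIC)
cv2.imwrite('pics/n.png',np.vstack([f(a,3),f(b,3)])[:600]); 
A=cv2.resize(a,None,fx=5,fy=5,interpolation=cv2.INTER_CUBIC)[:,:700];B=cv2.resize(b[20:75,20:110],None,fx=5,fy=5)
cv2.imwrite('pics/n.png',f(np.vstack([a,b]),1) if 0 else np.vstack([f(a,4)[:330],f(b,4)[:270]])); print(st:=state()['tcp_pos'])
E
```

```text
time_s: 30.25
tcp_pos: [535.4, -24.5, 220.5]
ee_rot: [0.013, 0.707, -0.013, 0.707]
force: [0.6, 0.2, -1.1]
width: 0.85
time_s: 30.85
tcp_pos: [328.8, -16.6, 219.4]
ee_rot: [0.013, 0.706, -0.014, 0.708]
force: [1.1, 0.9, 1.2]
width: 0.536
[331.25328503 -16.84407958 219.35020062]
```

View pics/n.png

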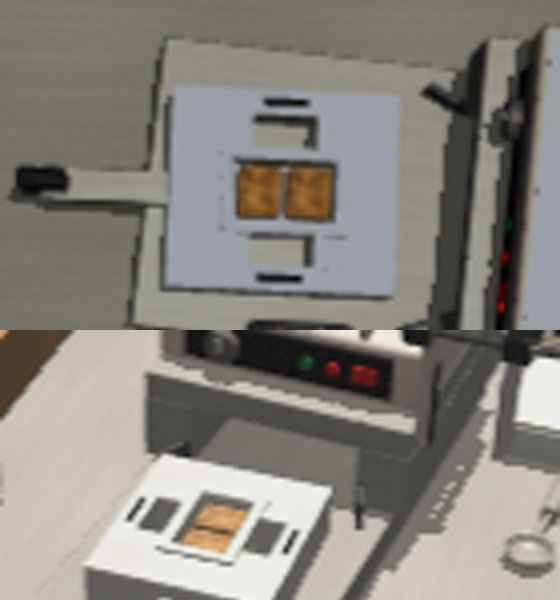

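The tray is now seated flat: rim flush around top crop (220–345,155–235), and the side view shows it lying in the plate. Next, the numbers for the handle, carrier yaw and sealer axis, taken from these readings.

Run:
```python
from h import *
T=load('n_top');S=load('n_side')
ang=lambda v:round(np.degrees(np.arctan2(v[1],v[0])),2)
t=lambda u,v,z,k=4,x0=222,y0=125: ray(T,(u+.5)/k-.5+x0,(v+.5)/k-.5+y0,z)
c=lambda u,v,z:t(u,v,z,5,220,125)
im=T['img'].astype(float);d=im[...,0]-im[...,2]
# carrier outline: mask bluish
m=((d<0)&(im.mean(2)>130)).astype(np.uint8);m[:,:255]=0;m[:,328:]=0;m[:135]=0;m[210:]=0
ct,_=cv2.findContours(m,cv2.RETR_EXTERNAL,cv2.CHAIN_APPROX_NONE);k=max(ct,key=cv2.contourArea);rr=cv2.minAreaRect(k);bx=cv2.boxPoints(rr);P=np.array([ray(T,*q,95) for q in bx]);print('carrier',P.mean(0).round(1),[ang(P[(i+1)%4]-P[i]) for i in range(4)],rr)
h=np.array([t(15,167,112),t(68,167,112),t(68,190,112),t(15,190,112)]);print('handle top',h.mean(0).round(1),'dir',ang(P.mean(0)-h.mean(0)))
b=np.array([c(217,47,50),c(585,90,50),c(545,450,50),c(177,405,50)]);f=b[[0,3]].mean(0);print('bed front',f.round(1),ang(b[1]-b[0]),ang(b[2]-b[3]),ang(b[0]-b[3]))
g=np.array([c(541,110,76),c(507,412,76)]);print('guides',g.round(1),g.mean(0).round(1),np.linalg.norm(g[0]-g[1]),ang(g[0]-g[1]))
s=lambda u,v,z: ray(S,(u+.5)/4-.5+195,(v-330+.5)/4-.5+120,z)
g2=np.array([s(180,442,76),s(360,487,76)]);print('guides side',g2.round(1),g2.mean(0).round(1),np.linalg.norm(g2[0]-g2[1]))
a=np.radians(-96.1);ex=np.array([np.cos(a),np.sin(a)]);ey=np.array([-ex[1],ex[0]])
for n,q in(('guide',g.mean(0)),('guideS',g2.mean(0)),('carrier',P.mean(0)),('handle',h.mean(0))): r=q[:2]-f[:2]; print(n,'sealer x',round(r@ex-250,1),'y',round(r@ey,1))
p=state()['tcp_pos'];print(p,tool(*(np.r_[h.mean(0)[:2],150]-p)))
```

```text
carrier [536.9 -23.6  95. ] [np.float64(-1.75), np.float64(-91.87), np.float64(177.46), np.float64(88.22)] ((292.43084716796875, 172.12472534179688), (56.948455810546875, 49.95478439331055), 2.436648368835449)
handle top [541.1 166.1 112. ] dir -91.27
bed front [549.9  82.6  50. ] -96.2 -96.3 -5.59
guides [[ 623.  -138.2   76. ]
 [ 428.4 -115.9   76. ]] [ 525.7 -127.    76. ] 195.94393592908236 -6.54
guides side [[ 614.6 -167.6   76. ]
 [ 436.9 -148.1   76. ]] [ 525.8 -157.9   76. ] 178.7273852652342
guide sealer x -39.0 y -1.8
guideS sealer x -8.3 y 1.6
carrier sealer x -143.0 y -1.7
handle sealer x -332.1 y -17.6
[331.25328503 -16.84407958 219.35020062] [0.06976891 0.19088768 0.20251782]
```

```bash
python3 -m inch '[0.005,0.0318,0.0338,0,0,0,0.06,0.012,0.0318,0.0338,0,0,0,0.06,0.012,0.0318,0.0338,0,0,0,0.06,0.012,0.0318,0.0338,0,0,0,0.06,0.012,0.0318,0.0338,0,0,0,0.06,0.012,0.0318,0.0338,0,0,0,0.06,0,0,0,0,0,0,0.06,0,0,0,0,0,0,0.06]' 30
python3 - <<'E'
from h import *
p=state()['tcp_pos'];M=R.from_quat(state()['ee_rot']).as_matrix();print(p,np.degrees(np.arctan2(M[1,2],M[0,2])),tool(*(np.array([542,166.4,78])-p)))
E
```

```text
time_s: 31.75
tcp_pos: [541.1, 166.7, 151.6]
ee_rot: [0.013, 0.708, -0.013, 0.706]
force: [-0.7, 0.4, -0.0]
width: 0.639
[541.10800282 166.72878993 151.64688625] -2.11913125210358 [ 0.07364451 -0.00023736  0.00109397]
```

```bash
python3 -m inch '[0.02,0,0.001,0,0,0,0.06,0.02,0,0,0,0,0,0.06,0.02,0,0,0,0,0,0.06,0.012,0,0,0,0,0,0.06,0,0,0,0,0,0,0.06,0,0,0,0,0,0,0.04,0,0,0,0,0,0,0.03,0,0,0,0,0,0,0.025,0,0,0,0,0,0,0.02,0,0,0,0,0,0,0.012,0,0,0,0,0,0,0.01]' 30
python3 -m inch '[0,0,0,0,0,0,0.01,0,0,0,0,0,0,0.01]'; python3 st.py
```

```text
time_s: 32.85
tcp_pos: [541.8, 166.2, 81.6]
ee_rot: [0.013, 0.707, -0.013, 0.707]
force: [1.6, 0.0, 0.4]
width: 0.167
time_s: 33.05
tcp_pos: [541.9, 166.2, 81.6]
ee_rot: [0.013, 0.707, -0.013, 0.707]
force: [-0.1, 0.7, 1.9]
width: 0.168
[541.9 166.2  81.6] F [-0.1  0.7  1.9] T [-0.07 -0.12  0.24]
```

```bash
python3 -m inch '[0,0,0,0,0,0,0.01,0,-0.0003,0.0042,0.0183,0,0,0.01,0,-0.0003,0.0042,0.0183,0,0,0.01,0,-0.0003,0.0042,0.0183,0,0,0.01,0,-0.0003,0.0042,0.0183,0,0,0.01,0,0,0,0,0,0,0.01,0,0,0,0,0,0,0.01]' 50; python3 st.py
python3 - <<'E'
from h import *
M=R.from_quat(state()['ee_rot']).as_matrix();print('jaw',np.degrees(np.arctan2(M[1,2],M[0,2])))
T=snap('top','o');ang=lambda v:round(np.degrees(np.arctan2(v[1],v[0])),2)
im=T['img'].astype(float);d=im[...,0]-im[...,2]
m=((d<0)&(im.mean(2)>130)).astype(np.uint8);m[:,:255]=0;m[:,330:]=0;m[:135]=0;m[210:]=0
ct,_=cv2.findContours(m,cv2.RETR_EXTERNAL,cv2.CHAIN_APPROX_NONE);k=max(ct,key=cv2.contourArea);rr=cv2.minAreaRect(k);bx=cv2.boxPoints(rr);P=np.array([ray(T,*q,95) for q in bx]);print('carrier',P.mean(0).round(1),[ang(P[(i+1)%4]-P[i]) for i in range(4)],rr)
E
```

```text
time_s: 33.75
tcp_pos: [558.8, 163.8, 81.5]
ee_rot: [0.04, 0.706, -0.04, 0.706]
force: [-2.0, 0.8, 4.1]
width: 0.166
[558.8 163.8  81.5] F [-2.   0.8  4.1] T [ 0.01  0.22 -0.35]
jaw -6.4524874416304705
carrier [536.2 -24.4  95. ] [np.float64(-6.58), np.float64(-96.82), np.float64(172.64), np.float64(83.33)] ((292.688232421875, 172.33181762695312), (57.24937057495117, 49.9755744934082), 7.305758953094482)
```

```bash
python3 -m inch '[-0.001,0,0.001,0,0,0,0.01,0,0,0,0,0,0,0.01,0,0,0,0,0,0,0.01]' >/dev/null; python3 st.py
python3 -m inch '[0,-0.005,0,0,0,0,0.01,0,-0.005,0,0,0,0,0.01,0,-0.005,0,0,0,0,0.01,0,-0.005,0,0,0,0,0.01]'>/dev/null; python3 st.py
python3 -m inch '[0,-0.004,0,0,0,0,0.01,0,-0.004,0,0,0,0,0.01]'>/dev/null; python3 st.py
python3 -m inch '[0,-0.004,0,0,0,0,0.01,0,-0.004,0,0,0,0,0.01]'>/dev/null; python3 st.py
```

```text
[559.2 163.6  81.9] F [-1.  -0.5 -3.3] T [ 0.09 -0.05 -0.29]
[557.2 143.3  82.4] F [ 0.7  2.2 -4.2] T [ 0.46 -0.16  0.03]
[556.2 135.5  82.4] F [ 0.1  1.3 -3.2] T [ 0.49 -0.11  0.06]
[555.4 127.7  82.4] F [ 0.2  0.6 -2.8] T [ 0.55 -0.14  0.  ]
```

```bash
python3 -m inch '[0.0005,-0.003,0,0,0,0,0.01,0,-0.003,0,0,0,0,0.01]'>/dev/null; python3 st.py
python3 -m inch '[0,-0.003,0,0,0,0,0.01,0,-0.003,0,0,0,0,0.01]'>/dev/null; python3 st.py
python3 -m inch '[0,-0.003,0,0,0,0,0.01,0,-0.003,0,0,0,0,0.01]'>/dev/null; python3 st.py
python3 -m inch '[0,-0.003,0,0,0,0,0.01,0,-0.003,0,0,0,0,0.01]'>/dev/null; python3 st.py
```

```text
[554.7 121.8  81.9] F [ 0.1  1.6 -1.5] T [ 0.4  -0.11  0.03]
[554.1 115.9  81.9] F [ 0.5  0.8 -0.7] T [ 0.47 -0.24  0.  ]
[553.4 109.9  82. ] F [ 0.1  1.7 -1.6] T [ 0.41 -0.2   0.04]
[552.7 103.9  81.9] F [ 0.3  2.1 -1.2] T [ 0.32 -0.15 -0.01]
```

```bash
for i in 1 2 3 4; do :; done
python3 -m inch '[0,-0.004,0,0,0,0,0.01,0,-0.004,0,0,0,0,0.01]'>/dev/null; python3 st.py
python3 -m inch '[0,-0.004,0,0,0,0,0.01,0,-0.004,0,0,0,0,0.01]'>/dev/null; python3 st.py
python3 -m inch '[0,-0.004,0,0,0,0,0.01,0,-0.004,0,0,0,0,0.01]'>/dev/null; python3 st.py
python3 -m inch '[0,-0.004,0,0,0,0,0.01,0,-0.004,0,0,0,0,0.01]'>/dev/null; python3 st.py
```

```text
[551.8  95.8  81.9] F [ 0.2  2.5 -2.2] T [ 0.39 -0.15 -0.02]
[550.9  87.8  81.9] F [ 0.1  1.  -1.7] T [ 0.38 -0.17 -0.01]
[550.   79.9  81.9] F [ 0.5  1.7 -2.1] T [ 0.37 -0.17  0.04]
[549.1  72.   81.9] F [ 0.8  2.  -2.1] T [ 0.36 -0.15  0.01]
```

```bash
python3 -m inch '[0,-0.005,0,0,0,0,0.01,0,-0.005,0,0,0,0,0.01,0,-0.005,0,0,0,0,0.01]'>/dev/null; python3 st.py
python3 -m inch '[0,-0.005,0,0,0,0,0.01,0,-0.005,0,0,0,0,0.01,0,-0.005,0,0,0,0,0.01]'>/dev/null; python3 st.py
python3 -m inch '[0,-0.005,0,0,0,0,0.01,0,-0.005,0,0,0,0,0.01,0,-0.005,0,0,0,0,0.01]'>/dev/null; python3 st.py
python3 -m inch '[0,-0.005,0,0,0,0,0.01,0,-0.005,0,0,0,0,0.01,0,-0.005,0,0,0,0,0.01]'>/dev/null; python3 st.py
python3 -m inch '[0,-0.005,0,0,0,0,0.01,0,-0.005,0,0,0,0,0.01,0,-0.005,0,0,0,0,0.01]'>/dev/null; python3 st.py
```

```text
[547.5  57.   81.9] F [ 0.2  2.2 -1.4] T [ 0.39 -0.2   0.  ]
[545.8  42.1  81.9] F [-0.6  1.8 -2.5] T [ 0.41 -0.11  0.09]
[544.2  27.2  81.9] F [ 0.   2.1 -2.3] T [ 0.35 -0.19  0.06]
[542.5  12.3  81.9] F [ 0.2  1.9 -2. ] T [ 0.39 -0.14  0.01]
[540.8  -2.6  81.9] F [-1.1  2.4 -3.2] T [ 0.34 -0.12  0.02]
```

```bash
cat > ck.py <<'E'
from h import *
import sys
s=state();f=s['force'];print(s['time_s'],s['tcp_pos'].round(1),'F',f.round(1),'T',s['wrist_torque'].round(2)); sys.exit(f[1]>4.2 or abs(f[0])>5)
E
python3 -m inch '[0,-0.004,0,0,0,0,0.01,0,-0.004,0,0,0,0,0.01]'>/dev/null; python3 ck.py &&
python3 -m inch '[0,-0.002,0,0,0,0,0.01,0,-0.002,0,0,0,0,0.01]'>/dev/null; python3 ck.py &&
python3 -m inch '[0,-0.0015,0,0,0,0,0.01,0,-0.0015,0,0,0,0,0.01]'>/dev/null && python3 ck.py &&
python3 -m inch '[0,-0.0015,0,0,0,0,0.01,0,-0.0015,0,0,0,0,0.01]'>/dev/null && python3 ck.py &&
python3 -m inch '[0,-0.0015,0,0,0,0,0.01,0,-0.0015,0,0,0,0,0.01]'>/dev/null && python3 ck.py &&
python3 -m inch '[0,-0.0015,0,0,0,0,0.01,0,-0.0015,0,0,0,0,0.01]'>/dev/null && python3 ck.py &&
python3 -m inch '[0,-0.0015,0,0,0,0,0.01,0,-0.0015,0,0,0,0,0.01]'>/dev/null && python3 ck.py &&
python3 -m inch '[0,-0.0015,0,0,0,0,0.01,0,-0.0015,0,0,0,0,0.01]'>/dev/null && python3 ck.py
```

```text
38.2 [539.9 -10.5  81.9] F [ 0.1  1.3 -2.6] T [ 0.41 -0.11 -0.01]
38.2 [539.9 -10.5  81.9] F [ 0.1  1.3 -2.6] T [ 0.41 -0.11 -0.01]False
False
```

```bash
sed -i 's/sys.exit(\(.*\))$/sys.exit(int(\1))/' ck.py
python3 -m inch '[0,-0.002,0,0,0,0,0.01,0,-0.002,0,0,0,0,0.01]'>/dev/null && python3 ck.py &&
python3 -m inch '[0,-0.002,0,0,0,0,0.01,0,-0.002,0,0,0,0,0.01]'>/dev/null && python3 ck.py &&
python3 -m inch '[0,-0.0015,0,0,0,0,0.01,0,-0.0015,0,0,0,0,0.01]'>/dev/null && python3 ck.py &&
python3 -m inch '[0,-0.0015,0,0,0,0,0.01,0,-0.0015,0,0,0,0,0.01]'>/dev/null && python3 ck.py &&
python3 -m inch '[0,-0.0015,0,0,0,0,0.01,0,-0.0015,0,0,0,0,0.01]'>/dev/null && python3 ck.py &&
python3 -m inch '[0,-0.0015,0,0,0,0,0.01,0,-0.0015,0,0,0,0,0.01]'>/dev/null && python3 ck.py &&
python3 -m inch '[0,-0.0015,0,0,0,0,0.01,0,-0.0015,0,0,0,0,0.01]'>/dev/null && python3 ck.py &&
python3 -m inch '[0,-0.0015,0,0,0,0,0.01,0,-0.0015,0,0,0,0,0.01]'>/dev/null && python3 ck.py &&
python3 -m inch '[0,-0.0015,0,0,0,0,0.01,0,-0.0015,0,0,0,0,0.01]'>/dev/null && python3 ck.py &&
python3 -m inch '[0,-0.0015,0,0,0,0,0.01,0,-0.0015,0,0,0,0,0.01]'>/dev/null && python3 ck.py
```

```text
38.4 [539.5 -14.3  81.9] F [-0.3  1.8 -2.2] T [ 0.37 -0.17 -0.02]
38.6 [539.1 -18.2  81.9] F [ 0.5  1.  -1.3] T [ 0.35 -0.22 -0.03]
38.8 [538.7 -21.2  81.9] F [-0.   0.8 -2. ] T [ 0.39 -0.13  0.01]
39.0 [538.4 -24.2  81.9] F [ 0.5  1.5 -2. ] T [ 0.4  -0.14 -0.  ]
39.2 [538.1 -27.2  81.9] F [ 0.9  1.  -2.1] T [ 0.33 -0.11 -0.01]
39.4 [537.8 -30.2  81.9] F [ 0.2  0.9 -2.4] T [ 0.39 -0.17  0.  ]
39.6 [537.4 -33.2  81.9] F [-0.1  1.3 -2.2] T [ 0.38 -0.21  0.03]
39.8 [537.1 -35.8  81.9] F [ 1.1  5.3 -0.7] T [ 0.82 -0.26 -0.03]
```

```bash
sed -i 's/f\[1\]>4.2/f[1]>8.5/' ck.py
python3 -m inch '[0,-0.001,0,0,0,0,0.01,0,0,0,0,0,0,0.01]'>/dev/null && python3 ck.py &&
python3 -m inch '[0,-0.001,0,0,0,0,0.01,0,0,0,0,0,0,0.01]'>/dev/null && python3 ck.py &&
python3 -m inch '[0,-0.001,0,0,0,0,0.01,0,0,0,0,0,0,0.01]'>/dev/null && python3 ck.py &&
python3 -m inch '[0,-0.001,0,0,0,0,0.01,0,0,0,0,0,0,0.01]'>/dev/null && python3 ck.py &&
python3 -m inch '[0,-0.001,0,0,0,0,0.01,0,0,0,0,0,0,0.01]'>/dev/null && python3 ck.py &&
python3 -m inch '[0,-0.001,0,0,0,0,0.01,0,0,0,0,0,0,0.01]'>/dev/null && python3 ck.py
```

```text
40.0 [537.  -37.   81.9] F [ 1.   3.9 -1.5] T [ 0.74 -0.22 -0.  ]
40.2 [536.9 -38.   81.9] F [-0.3  4.1 -1.3] T [ 0.84 -0.24  0.01]
40.4 [536.8 -39.1  81.9] F [ 0.7  3.3 -2.5] T [ 0.79 -0.22  0.01]
40.6 [536.6 -40.1  81.9] F [ 0.6  3.1 -1.8] T [ 0.74 -0.25  0.  ]
40.8 [536.5 -40.9  81.9] F [ 0.3  4.9 -2.1] T [ 1.06 -0.17  0.04]
41.0 [536.4 -41.5  82. ] F [-0.   8.5 -1.9] T [ 1.59 -0.23  0.07]
```

The trip step showed at y ≈ -36 (+3 N). The stop came 5 mm later at y ≈ -41, with force up about 7–9 N. I'll ease off slightly, let go and lift clear.

```bash
python3 -m inch '[0,0.0005,0,0,0,0,0.01,0,0,0,0,0,0,0.04,0,0,0,0,0,0,0.04,0,0,0,0,0,0,0.04,0,0,0,0,0,0,0.04,0,0,0,0,0,0,0.04]' 10; python3 st.py
python3 -m inch '[-0.005,0,0,0,0,0,0.04,-0.015,0,0,0,0,0,0.04,-0.03,0,0,0,0,0,0.04,-0.04,0,0,0,0,0,0.04,-0.04,0,0,0,0,0,0.04,0,0.02,0,0,0,0,0.04,0,0.04,-0.01,0,0,0,0.04,0,0.04,-0.03,0,0,0,0.04,0,0.04,-0.04,0,0,0,0.04,0,0.02,-0.04,0,0,0,0.04,0,0,-0.03,0,0,0,0.04,0,0,0,0,0,0,0.04]'
python3 - <<'E'
from h import *
s=snap('top','z');snap('side','z')
# handle: dark blob near expected
q=proj(s,[536.4,-41,112]);u,v=map(int,q);im=s['img'].astype(float).mean(2)
m=(im[v-14:v+15,u-20:u+21]<45).astype(np.uint8);n,l,st,c=cv2.connectedComponentsWithStats(m)
print(q,[(st[i][:5].tolist(),(c[i]+[u-20,v-14]).round(1).tolist(),ray(s,c[i][0]+u-20,c[i][1]+v-14,112).round(1).tolist()) for i in range(1,n) if st[i][4]>8])
E
python3 st.py
```

```text
time_s: 41.6
tcp_pos: [536.5, -41.6, 81.9]
ee_rot: [0.039, 0.706, -0.039, 0.706]
force: [-0.5, 0.2, -0.1]
width: 0.427
[536.5 -41.6  81.9] F [-0.5  0.2 -0.1] T [-0.03 -0.03  0.03]
time_s: 42.8
tcp_pos: [407.0, 129.9, 212.6]
ee_rot: [0.039, 0.706, -0.038, 0.706]
force: [0.4, -0.4, 0.1]
width: 0.423
(np.float64(298.3059196452635), np.float64(171.45303297022252)) [([13, 12, 13, 8, 75], [296.8, 172.4], [533.5, -36.2, 112.0])]
[409.5 129.2 212.7] F [ 1.3 -1.1 -0.5] T [-0.05 -0.04 -0.03]
```

Run:
```python
from h import *
for fn,p in(('n',[541.9,166.2,112]),('z',[536.4,-41.5,112])):
    s=load(fn+'_top');u,v=map(int,proj(s,p));im=s['img'].astype(float).mean(2)
    m=(im[v-14:v+15,u-20:u+21]<45).astype(np.uint8);n,l,st,c=cv2.connectedComponentsWithStats(m);i=1+np.argmax(st[1:,4])
    b=st[i];print(fn,'front end y',ray(s,b[0]+b[2]-.5+u-20,v,112)[1]-p[1],'rear',ray(s,b[0]-.5+u-20,v,112)[1]-p[1],'x centre',ray(s,*(c[i]+[u-20,v-14]),112)[0]-p[0])
print(state()['time_s']); sign_off()
```

```text
n front end y -20.31822059346561 rear 20.357168031419462 x centre -2.2899223057049767
z front end y -15.689430909929229 rear 24.84810750924518 x centre -2.9493134296797052
42.9
the job is handed in; nothing more can be done
```

The open tray is seated in the carrier, and the carrier has been pushed into the sealer against the stop, released and handed in at about 43 s. The hand-in gave no verdict, and my last check disagreed with the expected handle position.

- **First placing failed:** the tray caught on the rear edge of the opening and tilted about 19° (0.33 rad, under the 0.5 limit). I regripped it, set it level on free bench, measured it again from above and repeated the placing.
- **Second placing:** the tray went in without catching. It touched down at the expected height with about 7 N, and the pictures showed the rim flush on the carrier before I moved the carrier.
- **Pushing in:** I lined the carrier up with the sealer by its handle and slid it in at roughly 1–2.5 N, with side force mostly within 1 N. A step of about 3 N marked the trip plunger. About 5 mm further on, the force rose to 8.5 N, roughly 7 N above sliding, which I took as the stop. I then eased off 0.5 mm, let go and backed away; the wrist force was near zero.
- **Check that disagreed:** in the last top picture the handle sits about 4.5 mm further out than where I let go. The carrier may have sprung back a little, the handle may have slipped in the grip, or the picture measurement may be off. The plunger latches, so it should have stayed in, but I could not see it.
- **Not checked:** after the final push I did not look again at the tray, the carrier's angle or the bystanders.

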